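Take the parts can off the drying stand

ROBOT

A 6-joint arm with a two-finger parallel gripper is mounted at the origin on a cart in front of the work surface, level with it; the furniture and walls round the work are solid. World frame = base frame: x ahead of the robot, y to its left, z up, the work surface at z = 0. Lengths are in mm, angles in rad, forces in N, time in s.
With the tool pointing down it reaches from about 300 to 775 mm from the base axis. Payload 14.6 kg.
Tool frame: the origin (TCP) lies midway between the tips of the shut fingers; the grasp point (between the pads) lies 19 mm behind it (manip.grasp_offset is the distance from the TCP to the grasp point, in mm); z points along the fingers, y is the line along which they close (so a half turn about z gives the same grasp; the last joint's range is limited). The gripper opens to 94 mm and grips with 3 to 60 N. Pads are 16 mm wide; open, the fingers measure 119 mm over their backs; the gripper's body (75 mm by 177 mm) begins 78 mm behind the grasp point.
Start: joints at [-1.26, 0.3, 1.521, -0, 1.321, -0.067], TCP at [202.874, -511.206, 205.446] pointing down, gripper open.
Joint ranges: [-3.03, 3.03], [-0.79, 2.21], [0.23, 2.52], [-1.04, 4.18], [0, 3.07], [-2.55, 2.55]. Speed limits (rad/s): [2.22, 2.22, 2.57, 3.14, 3.14, 3.14].

INTERFACE

Orientations are given as [roll, pitch, yaw] about the fixed x, y, z axes, in that order (R = Rz(yaw) Ry(pitch) Rx(roll)).
In Python, from cell import manip, viewer gives the robot as it stands. The module is installed in compiled form; this text tells all that it offers.
- The arm moves only by the tool move_arm, never from a script. Its argument "moves" is a list of rows, each a list of 4 numbers: the shift along the tool's x, y, z in m, then the turn about the tool's z in rad. A call has 1 to 12 rows; each row is the pose to reach, as a shift and turn from the pose commanded when the call began, along the tool's axes at that moment; what a row does not reach only later rows make up. A row lasts 1/10 s, in which the tool goes at most 50 mm and 8.59 degrees, less where a joint would pass 70% of its speed; a pose out of reach is approached as far as the arm can. A call with a gripper value outside its range is refused whole. "jaw" is the finger opening in m, from 0 to 0.094, set as the call begins (left out, the last holds). The fingers move at their own pace and stop on an object; "squeeze" is the grip in N (left out, the last holds). Time passes only in rows, so rows that repeat a pose let the fingers close. It gives the time, the measured TCP pose, the force, the opening and the grip force at its end, in the units of the state.
- manip.read_state(): the state, without advancing time (a new reading comes with each control period).
- viewer.camera(name): name is "scene" or "top" or "wrist"; returns a dict with "frame" (400x640x3 uint8, blue, green, red), "z_map" (400x640 float32, mm along the optical axis (not along the pixel's ray), 0 where there is no reading), "fx", "fy", "cx", "cy" (pixels), "origin" and "orientation" of the camera in the world. Camera axes: x right, y down, z forward; pixel columns grow to the right and rows downward; lengths in mm; the calibration is good to about 2 mm. The wrist camera is an equidistant fisheye: a pixel r from the principal point sees the ray r / f radians off the axis. A picture is of the moment at which its call begins.
- manip.sign_off(): hands the job in; it is judged then, once.
The state is a dict: "clock": time; "joints": joint angles; "qd": joint speeds; "effort": joint torques, N m; "eef_pos": TCP position; "eef_rot": TCP orientation; "wrist_force": force on the tool from outside, world axes, zero at the start; "moment": the same for the moment, N m; "finger_gap": finger opening in mm; "finger_force": force on a finger pad.
Only numpy, scipy, OpenCV 4.12 (cv2) and the standard library are available. Lean on these libraries where they do the work, as an engineer would, in place of code of your own. Each camera call takes 0.05 s, during which the arm holds its last target. There are 200 camera calls.

TASK

The lens cells in the steel can are dry: take the can by its handle, turn it anticlockwise (seen from above) towards its open stop until its foot is free of the claws of the drying stand, lift it out from under the blower head and set it down gently, upright, in the middle of the rubber mat of the aluminium tray, its whole foot on the mat. Do not wrench it against the stop, do not tip the can so far that the cells could spill, and do not push the other things on the bench about.

Things in the scene. Friction and masses are not known exactly. Their poses are not given: they have to be found in the camera images.
- can: open steel can, 99 mm across the rim, 106 mm high, about 0.34 kg with three loose lens cells in it; origin at the centre of its underside, z up its axis, handle on its -x side. Three lugs on its foot (to 57 mm from the axis, 5 mm thick) are held under the claws of the stand's seat.
- can_grip (a point): middle of the upright black bar of the can's handle, 82 mm from the can's axis, 60 mm above its underside; bar 17 mm wide (tangential), 14 mm deep (radial), 68 mm tall; 26 mm free between bar and can. Axes as the can's. The stand's head hangs over it, so come in tilted, from outside.
- dryer: fixed grey stand, 199 x 160 mm; origin on the bench under the seat's axis (= the can's axis), front -x. Round blower head, 152 mm across, 200 to 296 mm up, over the can. Can's underside 45 mm up in a bayonet ring; its 3 claws rise 14 mm more. From the start it is 24 to 46 degrees anticlockwise to the open stop (ring position not known); lugs are free in the last 8. Rim to head: 40 mm.
- tray: fixed shallow aluminium tray, 200 (x) x 176 (y) mm, rim 12 mm high, with a ribbed black rubber mat 190 x 166 mm in it whose top is 6 mm above the bench; origin on the bench under its centre.
- blower: bystander: red rubber dust blower, 54 mm across, 110 mm high; origin under its centre
- loupe: bystander: black loupe, 41 mm across, 36 mm high; origin under its centre
- oil_bottle: bystander: small white bottle, 31 mm across, 59 mm high; origin under its centre
- tape_roll: bystander: roll of tape lying flat, 100 mm across, 25 mm high; origin under its centre
- cell_0: lens cell in the can, 32 mm across, 21 mm high; origin under its centre
- cell_1: lens cell in the can, 32 mm across, 24 mm high; origin under its centre
- cell_2: lens cell in the can, 32 mm across, 21 mm high; origin under its centre

How it is judged (in metres and radians):
On the way:
1. the can is lifted clear of the claws by its handle (z of can in the frame of dryer above 0.064 m and distance between can_grip and the grasp point below 0.06 m), for 0.1 s.
At the end, for the whole second after the job is handed in: the can stands upright (within 0.06 rad) and at rest on the tray's mat, its axis within 38 mm (tray x) and 28 mm (tray y) of the tray's centre so that its whole foot is on the mat, with the three lens cells in it (x of can in the frame of tray between -0.038 and 0.038 m and y of can in the frame of tray between -0.028 and 0.028 m and height (world z) of can below 0.01 m and angle between can's own z axis and vertical below 0.06 rad and linear speed of can below 0.01 m/s and distance between each of cell_0, cell_1, cell_2 and can below 0.07 m); the robot touches nothing.
It fails at once if the can is tipped more than 0.5 rad (angle between can's own z axis and vertical above 0.5 rad).
It fails at once if the can is wrenched against the stand (more than 130 N) (contact force between can and dryer above 130 N).
It fails at once if the can is banged down on the tray (more than 90 N) (contact force between can and tray above 90 N).
It fails at once if a bystander is pushed more than 30 mm (distance of any of blower, loupe, oil_bottle, tape_roll from where it was at the start of the episode above 0.03 m).
It also fails if it takes over 64 s, if anything falls off the work surface, if the arm or the gripper's body presses on something with over 40 N, if the wrist force passes 120 N, or if a joint passes its speed limit or range.

## Working session

There is one attempt and no reset: what is moved stays moved. The work goes in short steps, Python scripts to look and compute and a tool call to move; the robot and the scene stay as the last step left them, time stands still between calls to the robot, and variables do not carry over. Pictures are saved under pics/ and viewed, at most 10 in all, crops included, and the job is handed in when it is done.

Besides the shell and the picture viewer there is one more tool, called after "Request:" as name([rows], argument=value, ...), one row to a line, values as JSON. move_arm: Moves the arm, as the interface text tells. Its arguments: {"type":"object","properties":{"moves":{"type":"array"},"jaw":{"type":"number"},"squeeze":{"type":"number"}},"required":["moves"]}

```bash
mkdir -p pics
cat > h.py <<'E'
import numpy as np, cv2
from scipy.spatial.transform import Rotation as R
from cell import manip, viewer
def cam(n):
    c=viewer.camera(n); np.savez('last_%s.npz'%n, **{k:np.array(v) for k,v in c.items()}); return c
def load(n): return dict(np.load('last_%s.npz'%n))
def rot(o):
    o=np.array(o,float)
    return o if o.shape==(3,3) else R.from_euler('xyz',o).as_matrix()
def pt(c,u,v,z=None):
    z=float(c['z_map'][int(v),int(u)]) if z is None else z
    p=np.array([(u-c['cx'])/c['fx']*z,(v-c['cy'])/c['fy']*z,z])
    return rot(c['orientation'])@p+np.array(c['origin'])
def cloud(c):
    v,u=np.mgrid[:400,:640]; z=c['z_map']
    p=np.stack([(u-c['cx'])/c['fx']*z,(v-c['cy'])/c['fy']*z,z],-1)
    w=p@rot(c['orientation']).T+np.array(c['origin']); w[z==0]=np.nan; return w
E
python3 - <<'E'
from h import *
a=cam('scene');b=cam('top')
for c in(a,b): print(c['origin'],c['orientation'],c['fx'],c['cx'],c['cy'])
cv2.imwrite('pics/s.png',a['frame']);cv2.imwrite('pics/t.png',b['frame'])
print(manip.read_state())
E
```

```text
[ -11.04405875 -825.53371641  760.14612501] [-2.14045202 -0.0128268  -0.55800392] 421.85139025762874 321.4701718439102 207.95178816231513
[-142.82841619  362.47479108 1017.76122418] [-2.45682582  0.01937831 -2.04736431] 509.55736382053107 316.37092977524964 200.82573715790903
{'clock': 0.1, 'joints': array([-1.25962086e+00,  3.00412665e-01,  1.52149187e+00, -7.79830999e-06,
        1.32070570e+00, -6.66155238e-02]), 'qd': array([-5.18479277e-04, -9.41426277e-05, -1.71943092e-03,  2.92600632e-05,
       -6.57643638e-04,  2.13979238e-04]), 'effort': array([ 4.04448219e-03, -5.32638717e+01, -3.53284979e+01,  7.10049109e-02,
        2.34556070e-02, -5.60051922e-05]), 'eef_pos': array([ 202.79544315, -511.00395383,  204.95612306]), 'eef_rot': array([-3.14057683e+00, -6.01993252e-05,  3.77792898e-01]), 'wrist_force': array([-0.15186551, -0.57784807,  0.66929362]), 'moment': array([ 0.01584571, -0.03503741,  0.02522033]), 'finger_force': 0.0, 'finger_gap': 93.8663980235946}
```

View pics/s.png

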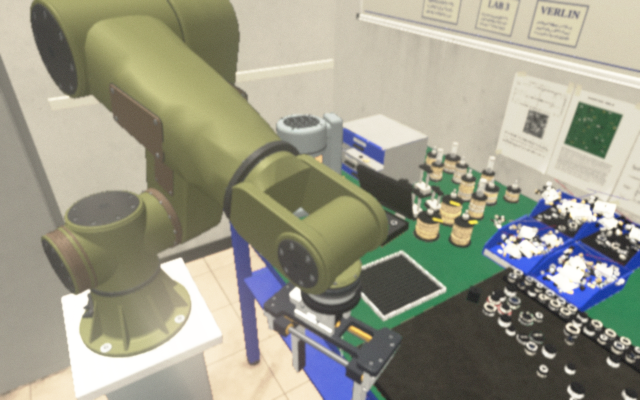

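View pics/t.png

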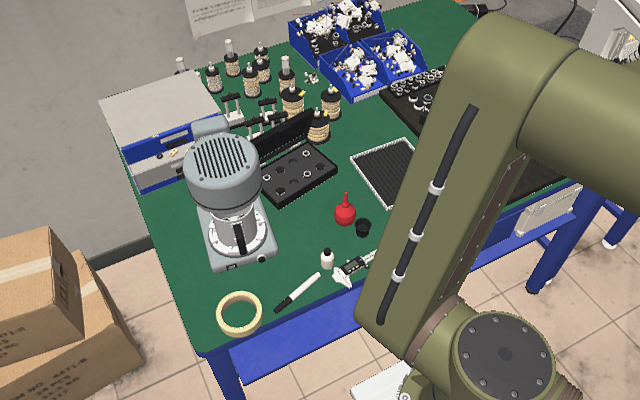

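The scene view shows the tray (400,285), with the dryer partly hidden by the arm. The top view shows the dryer head at (222,165), the handle bar at (240,238), the tray at (395,172), the blower at (345,212), the loupe at (363,228), the bottle at (327,258) and the tape at (239,313).

Run:
```python
from h import *
b=load('top')
im=b['frame'][110:290,150:390]
cv2.imwrite('pics/t2.png',cv2.resize(im,None,fx=3.3,fy=3.3,interpolation=cv2.INTER_CUBIC))
for n,u,v in [('headtop',222,155),('bar',240,238),('bar',240,230),('bar',239,245),('plate',215,255),('mat',390,172),('blower',345,212),('loupe',363,228),('bottle',327,252),('tape',221,315),('tape',257,315),('tape',239,332),('tape',239,295),('bench',300,230)]: print(n,pt(b,u,v).round(1))
w=cloud(b)
# head top: fit circle
for lo,hi in[(285,305)]:
    m=(w[...,2]>lo)&(w[...,2]<hi); m[:, 300:]=0; m[:110]=0
    p=w[m][:,:2].astype(np.float32); (c,r)=cv2.minEnclosingCircle(p); print('head',c,r,len(p),np.median(w[m][:,2]))
```

```text
headtop [578.6 216.  297.6]
bar [492.  236.2 134.7]
bar [508.1 229.1 139.4]
bar [491.4 241.9 113.3]
plate [-142.8  362.5 1017.8]
mat [ 594.3 -217.6    7.9]
blower [499.7 -25.2  57.5]
loupe [458.5 -52.6  24.9]
bottle [417.   67.5  61.5]
tape [403.4 331.5  24.5]
tape [366.2 263.5  26.7]
tape [348.6 311.9  25.8]
tape [430.1 279.5  24.4]
bench [541.9  76.7  -0.7]
head (600.0675048828125, 218.33763122558594) 102.29060363769531 4070 298.09116083901665
```

View pics/t2.png

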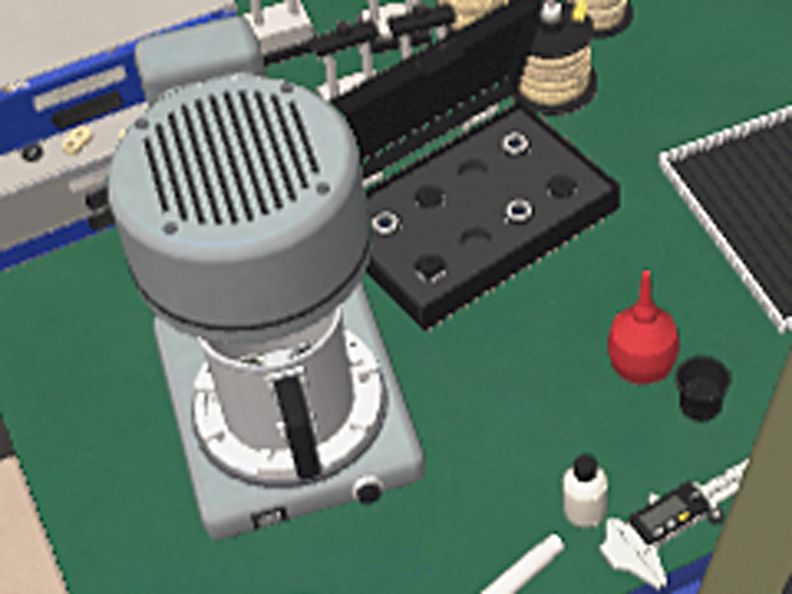

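The crop shows the handle bar from (288,378) to (305,475), pointing towards the stand's front. The can is seated in the white ring, with the loupe and blower well to the right. Next I fit the cylinders and the tray.

Run:
```python
from h import *
from scipy.optimize import least_squares
b=load('top'); w=cloud(b)
U,V=np.meshgrid(range(640),range(400))
def fit(m,r):
    p=w[m]
    f=lambda x:np.hypot(p[:,0]-x[0],p[:,1]-x[1])-(r if r else x[2])
    s=least_squares(f,[590,215]+([] if r else [60]),loss='soft_l1',f_scale=1.5); print(len(p),s.x.round(1),np.median(abs(f(s.x))).round(2))
x=w[...]
reg=(U>180)&(U<275)
fit(reg&(V>165)&(w[...,2]>215)&(w[...,2]<275)&(V<215),76)
fit(reg&(V>165)&(w[...,2]>215)&(w[...,2]<275)&(V<215),None)
grip=(U>229)&(U<247)
fit(reg&~grip&(V>208)&(w[...,2]>75)&(w[...,2]<145),49.5)
fit(reg&~grip&(V>208)&(w[...,2]>75)&(w[...,2]<145),None)
# bar cloud
m=(U>228)&(U<252)&(V>215)&(V<262)&(w[...,2]>75)&(b['frame'].max(-1)<60)
p=w[m];
for z in range(70,150,10):
    q=p[(p[:,2]>z)&(p[:,2]<z+10)]
    if len(q): print(z,len(q),q.mean(0).round(1),q.min(0).round(1),q.max(0).round(1))
# base plate
for z in range(4,60,4): print(z,((w[...,2]>z)&(w[...,2]<z+4)&(U>190)&(U<285)&(V>200)&(V<275)).sum(),end=' ')
# tray: mat
g=b['frame'].astype(int)
m=(w[...,2]>4)&(w[...,2]<16)&(U>340)&(U<440)&(V>130)&(V<215)&(g[...,1]-g[...,2]<25)
p=w[m]; print('\ntray visible',p.min(0).round(),p.max(0).round())
for n,u,v in [('Lcorner',350.5,158),('far',388,138),('near',387,210)]: print(n,pt(b,u,v).round(1),pt(b,u+1,v+1).round(1))
a=load('scene'); 
for n,u,v in [('mat',400,285)]: print(n,pt(a,u,v).round(1))
cv2.imwrite('pics/s2.png',cv2.resize(a['frame'][230:340,330:460],None,fx=5,fy=5,interpolation=cv2.INTER_CUBIC))
```

```text
1420 [576.6 221.9] 0.65
1420 [576.3 222.   75.8] 0.64
486 [579.1 221.1] 0.86
486 [574.5 222.2  46. ] 0.67
70 3 [490.9 238.8  76.6] [488.6 236.4  75.7] [493.3 241.9  78. ]
80 20 [489.4 236.9  84.6] [487.2 230.4  80.5] [493.2 243.5  89.9]
90 18 [489.5 237.3  95. ] [487.5 230.2  90. ] [494.7 243.3  99.7]
100 19 [489.1 237.6 106.2] [486.6 230.8 101.4] [493.4 243.8 109.8]
110 15 [488.8 236.5 115.9] [486.8 229.4 112.4] [492.8 243.7 119.9]
120 20 [488.8 237.2 124.5] [486.2 230.1 120.4] [495.3 243.8 129.5]
130 60 [500.  236.1 136.8] [484.9 225.1 130.2] [528.2 244.1 140. ]
140 63 [508.3 233.4 141.6] [489.6 225.1 140. ] [525.9 242.6 144.2]
4 449 8 20 12 32 16 50 20 70 24 77 28 112 32 172 36 361 40 692 44 370 48 227 52 218 56 163 
tray visible [ 489. -363.    4.] [699. -63.  16.]
Lcorner [ 687.5 -149.3   10.3] [ 684.4 -150.7    8.6]
far [ 712.9 -287.2    1.2] [ 706.1 -285.9    3.6]
near [ 492.3 -144.2    2.1] [ 489.7 -145.8   -0. ]
mat [ 597.6 -251.4    8.4]
```

View pics/s2.png

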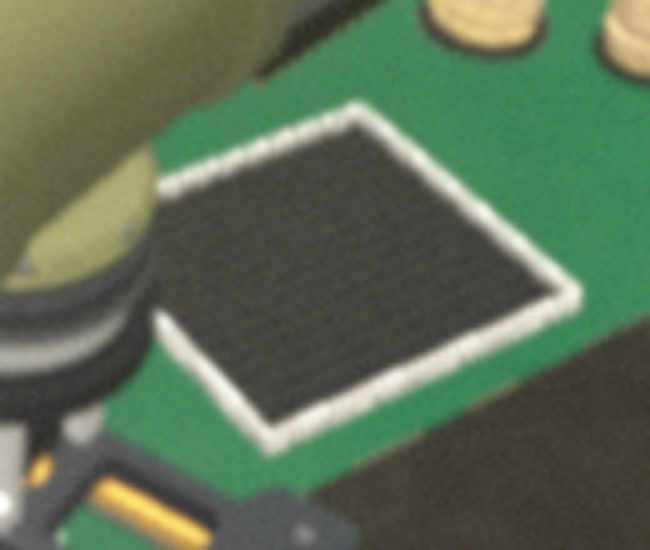

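The crop shows three tray rim corners at crop pixels (357,105), (578,292) and (270,445). The stand axis is at about (577,222). The bar's outer face is about 90 mm from the axis, against 89 expected, and its handle direction is 170°.

Run:
```python
from h import *
a=load('scene'); b=load('top')
def ray(c,u,v,z):
    d=rot(c['orientation'])@np.array([(u-c['cx'])/c['fx'],(v-c['cy'])/c['fy'],1]); o=np.array(c['origin']); return o+d*(z-o[2])/d[2]
P=[ray(a,330+x/5,230+y/5,12) for x,y in[(357,105),(578,292),(270,445)]]
for p in P: print(p.round(1))
print('centre',((P[0]+P[2])/2).round(1),np.linalg.norm(P[0]-P[1]),np.linalg.norm(P[1]-P[2]))
for u,v in [(350.5,157),(388,210)]: print('top view corner',ray(b,u,v,12).round(1))
```

```text
[ 690.8 -149.1   12. ]
[ 686.1 -324.1   12. ]
[ 486.4 -322.6   12. ]
centre [ 588.6 -235.8   12. ] 175.06316697880877 199.6674264187334
top view corner [ 689.4 -150.4   12. ]
top view corner [ 484.9 -141.5   12. ]
```

Request:
move_arm([
  [0.45,-0.55,-0.25,0],
  [0.45,-0.55,-0.25,0],
  [0.45,-0.55,-0.25,0],
  [0.45,-0.55,-0.25,0],
  [0.45,-0.55,-0.25,0],
  [0.45,-0.55,-0.25,0],
  [0.45,-0.55,-0.25,0],
  [0.45,-0.55,-0.25,0],
  [0.45,-0.55,-0.25,0],
  [0.45,-0.55,-0.25,0],
  [0.45,-0.55,-0.25,0],
  [0.45,-0.55,-0.25,0],
])

```text
clock: 1.3
eef_pos: [374.3, 30.2, 405.3]
eef_rot: [3.141, -0.0, 0.378]
wrist_force: [0.2, -1.4, 0.1]
finger_gap: 94.2
finger_force: 0.0
```

Run:
```python
from h import *
for n in('scene','top'):
    w=cloud(load(n)).reshape(-1,3); w=w[np.isfinite(w[:,0])]
    for lo in(30,200,320,450,600):
        m=(w[:,2]>lo)&(w[:,0]>500)&(abs(w[:,1])<600); q=w[m]; print(n,lo,len(q),q.min(0).round() if len(q) else '',q.max(0).round() if len(q) else '')
```

```text
scene 30 65747 [ 501. -600.   30.] [1356.  600.  635.]
scene 200 32097 [ 501. -402.  200.] [1355.  600.  635.]
scene 320 21396 [1303. -353.  320.] [1355.  600.  635.]
scene 450 12187 [1311. -311.  450.] [1343.  600.  635.]
scene 600 967 [1320. -248.  600.] [1338.  105.  635.]
top 30 51169 [ 500. -598.   30.] [1353.  600.  341.]
top 200 11195 [500.  17. 200.] [1352.  600.  341.]
top 320 160 [1331.  461.  320.] [1348.  544.  341.]
top 450 0  
top 600 0
```

Request:
move_arm([
  [0.1,-0.12,-0.1,0],
  [0.1,-0.12,-0.1,0],
  [0.1,-0.12,-0.1,0],
  [0.1,-0.12,-0.1,0],
])

```text
clock: 1.7
eef_pos: [423.2, 179.0, 505.6]
eef_rot: [-3.141, -0.0, 0.379]
wrist_force: [-0.1, -0.5, 0.7]
finger_gap: 94.4
finger_force: 0.0
```

Request:
move_arm([
  [0.6,0,0,0],
  [0.6,0,0,0],
  [0.6,0,0,0],
  [0.6,0,0,0],
  [0.6,0,0,0],
  [0.6,0,0,0],
  [0.6,0,0,0],
  [0.6,0,0,0],
  [0.6,0,0,0],
  [0.6,0,0,0],
])

```text
clock: 2.7
eef_pos: [683.8, 278.5, 409.7]
eef_rot: [-3.141, -0.029, 0.378]
wrist_force: [0.8, 1.1, -0.0]
finger_gap: 93.9
finger_force: 0.0
```

```bash
python3 -c "
from h import *
s=manip.read_state();print(s['joints'],s['eef_pos'],s['eef_rot'])"
```

```text
[3.36655123e-01 8.41104845e-01 2.35512878e-01 1.61758126e-03
 2.03588775e+00 1.53041992e+00] [683.8060845  278.50829287 409.71479136] [-3.14134363 -0.02912149  0.37777442]
```

Request:
move_arm([
  [1.5,0,0,0],
  [1.5,0,0,0],
  [1.5,0,0,0],
])

```text
clock: 3.0
eef_pos: [721.6, 292.6, 353.5]
eef_rot: [-3.141, -0.058, 0.378]
wrist_force: [0.2, -0.5, 0.3]
finger_gap: 94.2
finger_force: 0.0
```

Request:
move_arm([
  [-0.05,0,0,0],
  [-0.05,0,0,0],
  [-0.05,0,0,0],
])

```text
clock: 3.3
eef_pos: [672.8, 273.4, 350.2]
eef_rot: [-3.141, -0.054, 0.378]
wrist_force: [0.0, 0.5, 1.0]
finger_gap: 93.8
finger_force: 0.0
```

```bash
python3 -c "
from h import *
s=manip.read_state();print(s['joints'],s['eef_pos'],s['eef_rot'])"
```

```text
[0.33444219 0.67962256 0.64526896 0.0029927  1.76244604 1.52800291] [672.82000121 273.39070711 350.17847727] [-3.14101173 -0.05433057  0.37786959]
```

Request:
move_arm([
  [1.0,0,-1.0,0],
  [1.0,0,-1.0,0],
  [1.0,0,-1.0,0],
  [1.0,0,-1.0,0],
  [1.0,0,-1.0,0],
  [1.0,0,-1.0,0],
])

```text
clock: 3.9
eef_pos: [683.4, 276.1, 438.0]
eef_rot: [-3.141, -0.09, 0.378]
wrist_force: [-0.3, -0.2, -0.1]
finger_gap: 94.2
finger_force: 0.0
```

Request:
move_arm([
  [1.0,0,-1.0,0],
  [1.0,0,-1.0,0],
  [1.0,0,-1.0,0],
  [1.0,0,-1.0,0],
  [1.0,0,-1.0,0],
  [1.0,0,-1.0,0],
])

```text
clock: 4.5
eef_pos: [655.9, 263.8, 489.2]
eef_rot: [-3.141, -0.117, 0.378]
wrist_force: [0.4, -0.5, -0.6]
finger_gap: 94.0
finger_force: 0.0
```

Request:
move_arm([
  [1.0,0,-1.0,0],
])

```text
clock: 4.6
eef_pos: [654.6, 263.1, 500.1]
eef_rot: [-3.141, -0.142, 0.378]
wrist_force: [0.6, -0.5, 0.2]
finger_gap: 93.8
finger_force: 0.0
```

Request:
move_arm([
  [1.0,0,-1.0,0],
])

```text
clock: 4.7
eef_pos: [652.4, 262.1, 513.6]
eef_rot: [-3.14, -0.171, 0.378]
wrist_force: [0.0, -0.6, -0.3]
finger_gap: 94.3
finger_force: 0.0
```

Request:
move_arm([
  [1.0,0,-1.0,0],
])

```text
clock: 4.8
eef_pos: [649.6, 260.8, 526.7]
eef_rot: [-3.14, -0.198, 0.378]
wrist_force: [0.2, -0.2, 0.3]
finger_gap: 93.7
finger_force: 0.0
```

Request:
move_arm([
  [1.0,0,-0.6,0],
])

```text
clock: 4.9
eef_pos: [653.5, 262.2, 532.5]
eef_rot: [-3.14, -0.227, 0.378]
wrist_force: [-0.0, 0.5, -0.0]
finger_gap: 94.0
finger_force: 0.0
```

Request:
move_arm([
  [1.0,0,-0.6,0],
])

```text
clock: 5.0
eef_pos: [658.2, 263.9, 535.7]
eef_rot: [-3.14, -0.252, 0.378]
wrist_force: [0.7, 0.7, -0.6]
finger_gap: 94.1
finger_force: 0.0
```

Request:
move_arm([
  [1.0,0,-0.3,0],
])

```text
clock: 5.1
eef_pos: [668.3, 267.8, 534.1]
eef_rot: [-3.14, -0.281, 0.378]
wrist_force: [0.4, 0.3, 1.1]
finger_gap: 93.7
finger_force: 0.0
```

Request:
move_arm([
  [1.0,0,-0.3,0],
])

```text
clock: 5.2
eef_pos: [678.6, 271.7, 530.9]
eef_rot: [-3.14, -0.306, 0.377]
wrist_force: [0.3, 0.4, -0.3]
finger_gap: 94.2
finger_force: 0.0
```

Request:
move_arm([
  [1.0,0,-0.4,0],
])

```text
clock: 5.3
eef_pos: [685.0, 274.1, 532.9]
eef_rot: [-3.14, -0.332, 0.377]
wrist_force: [-0.5, -0.8, 1.0]
finger_gap: 94.1
finger_force: 0.0
```

Request:
move_arm([
  [1.0,0,-0.4,0],
])

```text
clock: 5.4
eef_pos: [690.1, 276.0, 538.3]
eef_rot: [-3.14, -0.362, 0.377]
wrist_force: [-0.4, 0.1, 0.3]
finger_gap: 94.3
finger_force: 0.0
```

Request:
move_arm([
  [1.0,0,-0.4,0],
])

```text
clock: 5.5
eef_pos: [694.6, 277.7, 544.2]
eef_rot: [-3.14, -0.391, 0.377]
wrist_force: [0.2, 0.3, -0.2]
finger_gap: 94.0
finger_force: 0.0
```

Request:
move_arm([
  [1.0,0,-0.4,0],
])

```text
clock: 5.6
eef_pos: [698.5, 279.1, 550.6]
eef_rot: [-3.14, -0.42, 0.377]
wrist_force: [-0.6, -0.4, 0.7]
finger_gap: 94.1
finger_force: 0.0
```

Request:
move_arm([
  [1.0,0,-0.4,0],
])

```text
clock: 5.7
eef_pos: [701.9, 280.3, 557.8]
eef_rot: [-3.14, -0.449, 0.377]
wrist_force: [-0.8, -0.3, -0.4]
finger_gap: 93.8
finger_force: 0.0
```

Request:
move_arm([
  [1.0,0,-0.4,0],
])

```text
clock: 5.8
eef_pos: [704.5, 281.2, 565.9]
eef_rot: [-3.139, -0.478, 0.377]
wrist_force: [-0.6, 0.0, -1.7]
finger_gap: 94.0
finger_force: 0.0
```

Request:
move_arm([
  [1.0,0,-0.4,0],
])

```text
clock: 5.9
eef_pos: [706.4, 281.9, 574.7]
eef_rot: [-3.139, -0.507, 0.377]
wrist_force: [-1.0, 0.3, -0.5]
finger_gap: 94.0
finger_force: 0.0
```

Request:
move_arm([
  [1.0,0,-0.4,0],
])

```text
clock: 6.0
eef_pos: [707.7, 282.3, 584.4]
eef_rot: [-3.139, -0.536, 0.377]
wrist_force: [0.1, -1.0, 0.5]
finger_gap: 94.0
finger_force: 0.0
```

Request:
move_arm([
  [1.0,0,-0.4,0],
])

```text
clock: 6.1
eef_pos: [708.3, 282.4, 594.8]
eef_rot: [-3.139, -0.565, 0.377]
wrist_force: [-0.8, -0.2, 0.4]
finger_gap: 94.1
finger_force: 0.0
```

Request:
move_arm([
  [1.0,0,-0.4,0],
])

```text
clock: 6.2
eef_pos: [708.2, 282.3, 605.8]
eef_rot: [-3.139, -0.594, 0.377]
wrist_force: [0.4, 0.1, 0.1]
finger_gap: 93.7
finger_force: 0.0
```

Request:
move_arm([
  [1.0,0,-0.4,0],
])

```text
clock: 6.3
eef_pos: [707.5, 281.9, 617.5]
eef_rot: [-3.139, -0.622, 0.377]
wrist_force: [-0.2, -1.2, -0.6]
finger_gap: 93.8
finger_force: 0.0
```

Request:
move_arm([
  [1.0,0,-0.4,0],
])

```text
clock: 6.4
eef_pos: [706.1, 281.2, 629.8]
eef_rot: [-3.139, -0.651, 0.377]
wrist_force: [0.6, -0.3, 0.3]
finger_gap: 93.7
finger_force: 0.0
```

Request:
move_arm([
  [1.0,0,-0.4,0],
])

```text
clock: 6.5
eef_pos: [704.0, 280.3, 642.5]
eef_rot: [-3.139, -0.68, 0.377]
wrist_force: [0.1, 0.6, -0.4]
finger_gap: 94.0
finger_force: 0.0
```

Request:
move_arm([
  [1.0,0,-0.4,0],
])

```text
clock: 6.6
eef_pos: [701.3, 279.1, 655.7]
eef_rot: [-3.139, -0.709, 0.376]
wrist_force: [-0.0, 0.1, -1.5]
finger_gap: 94.2
finger_force: 0.0
```

```bash
python3 -c "
from h import *
s=manip.read_state();print(s['joints'],s['eef_pos'],s['eef_rot'])"
```

```text
[0.31481217 0.56601272 0.23553502 0.04320359 1.63208365 1.52666182] [701.28584537 279.12941852 655.72198516] [-3.13855391 -0.70898425  0.37640622]
```

```bash
cat >> h.py <<'E'
def tm(*targets):
    s=manip.read_state(); Rm=rot(s['eef_rot']); p=s['eef_pos']
    print('now',p.round(1),s['eef_rot'].round(3),'F',s['wrist_force'].round(1))
    for t in targets: print((Rm.T@(np.array(t)-p)/1000).round(4))
E
python3 -c "
from h import *
tm([430,210,480],[430,210,190])
print(rot(manip.read_state()['eef_rot']).round(3))"
```

```text
now [701.3 279.1 655.7] [-3.139 -0.709  0.376] F [-0.   0.1 -1.5]
[-0.3252 -0.0356 -0.0473]
[-0.514  -0.0349  0.1728]
[[ 0.706  0.369  0.604]
 [ 0.279 -0.929  0.242]
 [ 0.651 -0.002 -0.759]]
```

Request:
move_arm([
  [-0.325,-0.036,-0.047,0],
  [-0.325,-0.036,-0.047,0],
  [-0.325,-0.036,-0.047,0],
  [-0.325,-0.036,-0.047,0],
  [-0.325,-0.036,-0.047,0],
  [-0.325,-0.036,-0.047,0],
  [-0.325,-0.036,-0.047,0],
  [-0.42,-0.035,0.06,0],
  [-0.514,-0.035,0.173,0],
  [-0.514,-0.035,0.173,0],
  [-0.514,-0.035,0.173,0],
  [-0.514,-0.035,0.173,0],
], jaw=0.04)

```text
clock: 7.8
eef_pos: [442.2, 213.1, 274.3]
eef_rot: [-3.138, -0.709, 0.376]
wrist_force: [1.4, -0.2, 0.1]
finger_gap: 39.9
finger_force: 0.0
```

```bash
python3 -c "
from h import *
tm([430,210,190]); print(manip.read_state()['joints'])
c=cam('top'); cv2.imwrite('pics/t3.png',cv2.resize(c['frame'][90:330,100:420],None,fx=2.4,fy=2.4)); cam('wrist')
"
```

```text
now [442.2 213.1 274.3] [-3.138 -0.709  0.376] F [ 1.4 -0.2  0.1]
[-0.0644 -0.0014  0.0559]
[ 0.37079417 -0.26239188  2.08511834  0.01180316  0.60975699  1.55693674]
```

View pics/t3.png

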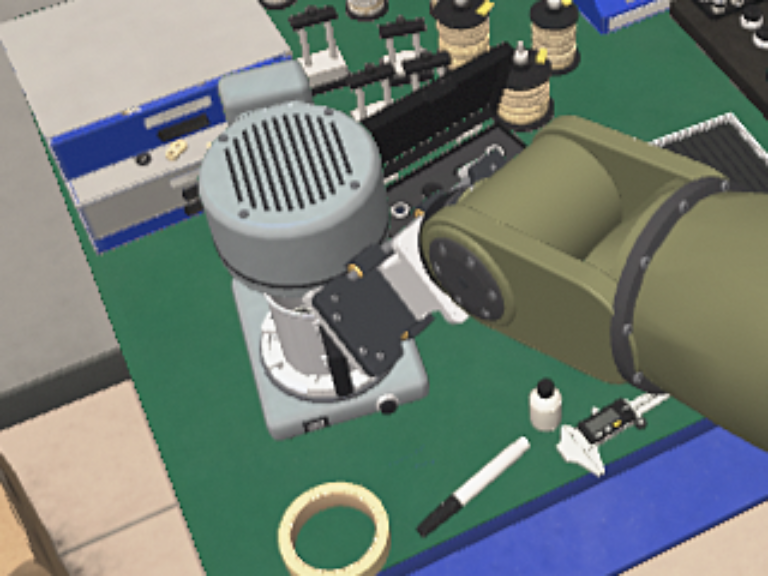

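The view shows the gripper hanging free near (360,310) in front of the head, with the bar at (340,365) still clear of it. I go on down to the pregrasp and check with the wrist camera.

Request:
move_arm([
  [-0.064,-0.001,0.056,0],
  [-0.064,-0.001,0.056,0],
  [-0.064,-0.001,0.056,0],
])

```text
clock: 8.2
eef_pos: [430.8, 209.8, 190.1]
eef_rot: [-3.139, -0.704, 0.376]
wrist_force: [-0.2, -0.5, -0.1]
finger_gap: 40.0
finger_force: 0.0
```

```bash
python3 -c "
from h import *
c=cam('wrist'); cv2.imwrite('pics/w1.png',c['frame']); print(c['origin'],c['orientation'],c['fx'],c['cx'],c['cy'])
tm(); print(manip.read_state()['joints'])
Rw=rot(c['orientation'])
def proj(p):
    q=Rw.T@(np.array(p)-np.array(c['origin'])); th=np.arctan2(np.hypot(q[0],q[1]),q[2]); f=c['fx']*th/np.hypot(q[0],q[1]); return np.round([c['cx']+f*q[0],c['cy']+f*q[1],q[2]],1)
a=np.array([577,222,0]); e=np.deg2rad(170.3); r=np.array([np.cos(e),np.sin(e),0]); t=np.array([-r[1],r[0],0])
for z in(71,105,139):
  for s in(-8.5,8.5): print(z,s,proj(a+89*r+s*t+[0,0,z]))
"
```

```text
[375.07375926 185.54178377 373.12826195] [-2.68774258  0.00294127 -1.19317107] 309.70691628693146 321.64223224061357 197.99346161118285
now [432.1 210.3 192.9] [-3.138 -0.707  0.376] F [0.2 0.5 1. ]
[ 0.37423493 -0.18219242  2.22458226  0.01167782  0.39210278  1.55842182]
71 -8.5 [310.3 213.1 328.4]
71 8.5 [324.  220.8 324.5]
105 -8.5 [309.  199.2 297.8]
105 8.5 [324.1 207.5 293.9]
139 -8.5 [307.4 182.1 267.3]
139 8.5 [324.3 191.1 263.3]
```

View pics/w1.png

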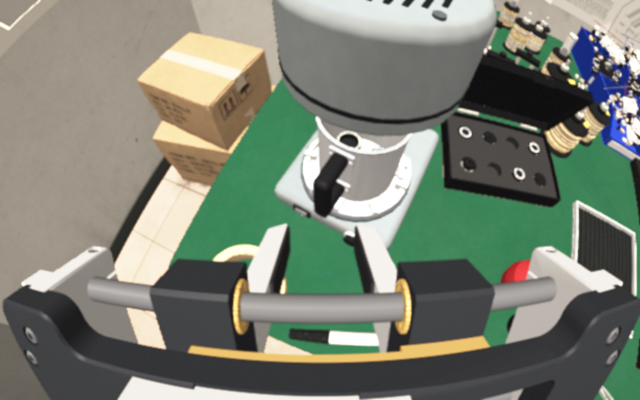

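The wrist view shows the bar at about (317–333, 165–213), some 8 px right of my prediction. I'll zoom in and measure with the wrist depth.

```bash
cat >> h.py <<'E'
def wcloud(c):
    v,u=np.mgrid[:400,:640]; x=(u-c['cx'])/c['fx'];y=(v-c['cy'])/c['fy'];th=np.hypot(x,y)+1e-9
    z=c['z_map']; k=np.tan(th)/th*z; p=np.stack([x*k,y*k,z],-1)
    w=p@rot(c['orientation']).T+np.array(c['origin']); w[z==0]=np.nan; return w
E
python3 -c "
from h import *
from scipy.optimize import least_squares
c=cam('wrist'); w=wcloud(c); f=c['frame']
U,V=np.meshgrid(range(640),range(400))
cv2.imwrite('pics/w2.png',cv2.resize(f[110:240,270:440],None,fx=4.5,fy=4.5,interpolation=cv2.INTER_CUBIC))
m=(U>308)&(U<350)&(V>145)&(V<218)&(f.max(-1)<75)&(w[...,2]>60)&(w[...,2]<150)
p=w[m]
for z in range(60,150,10):
    q=p[(p[:,2]>z)&(p[:,2]<z+10)]
    if len(q): print(z,len(q),np.median(q,0).round(1),q.min(0).round(1),q.max(0).round(1))
def fit(m,r,g):
    p=w[m]; h=lambda x:np.hypot(p[:,0]-x[0],p[:,1]-x[1])-r
    s=least_squares(h,g,loss='soft_l1',f_scale=1.5); print(len(p),s.x.round(1),np.median(abs(h(s.x))).round(2))
fit((U>290)&(U<480)&(V>20)&(V<110)&(w[...,2]>215)&(w[...,2]<275),76,[577,222])
fit((U>345)&(U<415)&(V>110)&(V<200)&(w[...,2]>75)&(w[...,2]<140)&(f.max(-1)>80),49.5,[577,222])
for u,v in [(240,250),(590,240),(520,270)]: print(w[v,u].round(1))
"
```

```text
60 2 [597.8 244.   60.1] [597.6 243.5  60. ] [598.  244.6  60.2]
70 6 [496.  226.2  79.4] [489.6 222.6  78.6] [520.3 234.9  80. ]
80 215 [514.3 227.   84.5] [488.6 221.6  80. ] [527.1 240.   89.9]
90 65 [490.4 230.4  95. ] [489.1 225.2  90.2] [500.8 239.8  99.9]
100 77 [490.2 231.4 105.1] [488.8 225.2 100. ] [498.9 240.9 109.8]
110 81 [490.2 231.1 115.3] [488.6 225.2 110.2] [497.5 240.6 120. ]
120 81 [490.5 230.3 125.2] [488.8 224.4 120.1] [503.8 240.1 130. ]
130 689 [506.2 230.3 138.3] [488.6 221.3 130.1] [528.  240.2 140. ]
140 17 [510.6 232.  140.2] [494.1 230.5 140. ] [527.2 236.4 141.2]
9087 [578.1 220.7] 0.32
1721 [578.6 223.3] 0.59
[435.  316.2  24.5]
[ 635.6 -189.7    6.7]
[521.9 -16.   50.8]
```

View pics/w2.png

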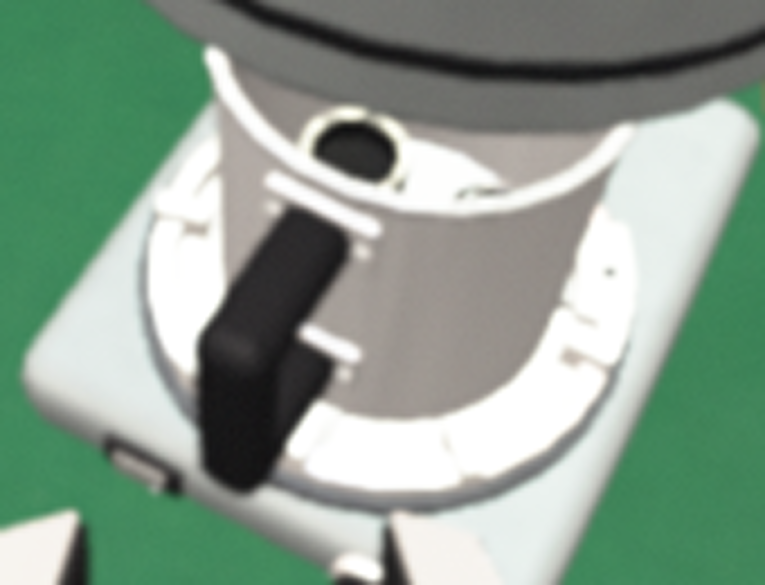

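The zoom shows the bar's outer face from (200,350) to (275,490) in the crop. The wrist depth gives its centre at about (489.5,233), with the head axis at (578,221) and the can axis at (578.6,223). I take the bar centre as (496,233) and move in.

```bash
python3 -c "
from h import *
tm([506.3,237.1,94])"
```

```text
now [432.7 210.5 194.3] [-3.139 -0.71   0.376] F [ 1.  -0.2  0.7]
[-0.0061  0.0027  0.127 ]
```

Request:
move_arm([
  [-0.006,0.003,0.03,0],
  [-0.006,0.003,0.06,0],
  [-0.006,0.003,0.08,0],
  [-0.006,0.003,0.1,0],
  [-0.006,0.003,0.115,0],
  [-0.006,0.003,0.127,0],
  [-0.006,0.003,0.127,0],
  [-0.006,0.003,0.127,0],
])

```text
clock: 9.1
eef_pos: [505.8, 236.7, 92.8]
eef_rot: [-3.138, -0.709, 0.376]
wrist_force: [0.1, -0.1, 0.6]
finger_gap: 39.8
finger_force: 0.0
```

```bash
python3 -c "
from h import *
c=cam('wrist'); cv2.imwrite('pics/w3.png',cv2.resize(c['frame'][100:300,220:440],None,fx=3.4,fy=3,interpolation=cv2.INTER_CUBIC))
tm([506.3,237.1,94]);print(manip.read_state()['joints'])"
```

```text
now [505.4 236.5  92.6] [-3.138 -0.709  0.376] F [ 1.3 -0.7 -0.5]
[ 0.0017 -0.0002 -0.0004]
[0.36785366 0.20219734 2.13137878 0.08804572 0.09936964 1.47663209]
```

View pics/w3.png

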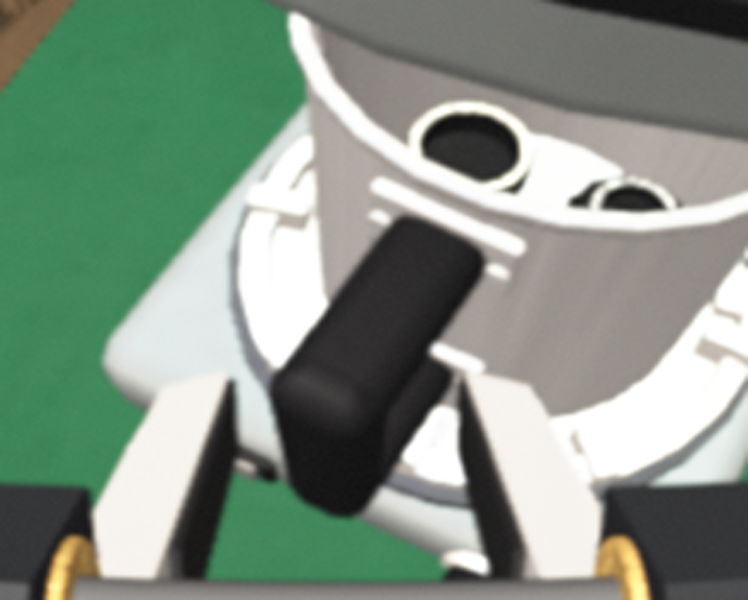

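The crop shows the bar (275–480, 220–515) between the two fingers, with clearance on both sides. j5 is close to its lower limit, so I fit the kinematics and check the whole path before pushing.

```bash
cat > kin.py <<'E'
import numpy as np
from scipy.optimize import least_squares
S=[([-1.26,.3004,1.5215,0,1.3207],[202.8,-511,204.95]),([.3367,.8411,.2355,0,2.0359],[683.8,278.5,409.7]),
([.3344,.6796,.6453,0,1.7624],[672.8,273.4,350.2]),([.3148,.5660,.23554,.043,1.6321],[701.29,279.13,655.7]),
([.3708,-.2624,2.0851,.0118,.6098],[442.2,213.1,274.3]),([.3742,-.1822,2.2246,.0117,.3921],[432.1,210.3,192.9]),
([.36785,.2022,2.1314,.088,.0994],[505.4,236.5,92.6])]
A=[];B=[]
def rows(q2,q3,th):
    s,c=np.sin,np.cos; f=q2+q3
    return [1,0,s(q2),s(f),c(f),s(th)],[0,1,c(q2),c(f),-s(f),c(th)]
for q,p in S:
    a,b=rows(q[1],q[2],q[1]+q[2]+q[4]); A+=[a,b]; B+=[np.hypot(p[0],p[1]),p[2]]
X,res,rk,sv=np.linalg.lstsq(np.array(A),np.array(B),rcond=None)
def ik(r,z,tau):
    th=np.pi-tau
    f=lambda q:[np.dot(rows(q[0],q[1],th)[0],X)-r,np.dot(rows(q[0],q[1],th)[1],X)-z]
    s=least_squares(f,[.2,2.1],bounds=([-.79,.23],[2.21,2.52])); return s.x.round(3),round(th-sum(s.x),3),round(s.cost,2)
E
python3 - <<'E'
from kin import *
print(X.round(1),(np.array(A)@X-B).round(1))
for tau in(.709,.6,.5):
  for n,x,y,zg in[('now',495.7,232.6,107),('rot',503,187,107),('rothi',503,187,120),('lift',503,187,132),('place',512,-266,66),('placehi',512,-266,80),('placefar',535,-266,80)]:
    r=np.hypot(x,y)+19*np.sin(tau); print(tau,n,ik(r,zg-19*np.cos(tau),tau))
E
```

```text
[  1.2 221.9 423.9 447.5  40.9 271.1] [-0.1 -0.   0.1  0.1  0.1 -0.  -0.1 -0.1  0.1  0.1  0.   0.  -0.  -0.1]
0.709 now (array([0.206, 2.127]), np.float64(0.1), np.float64(0.0))
0.709 rot (array([0.185, 2.154]), np.float64(0.094), np.float64(0.0))
0.709 rothi (array([0.155, 2.147]), np.float64(0.13), np.float64(0.0))
0.709 lift (array([0.129, 2.139]), np.float64(0.164), np.float64(0.0))
0.709 place (array([0.352, 2.066]), np.float64(0.014), np.float64(0.0))
0.709 placehi (array([0.32 , 2.063]), np.float64(0.05), np.float64(0.0))
0.709 placefar (array([0.356, 2.009]), np.float64(0.068), np.float64(0.0))
0.6 now (array([0.213, 2.063]), np.float64(0.266), np.float64(0.0))
0.6 rot (array([0.191, 2.09 ]), np.float64(0.26), np.float64(0.0))
0.6 rothi (array([0.165, 2.082]), np.float64(0.295), np.float64(0.0))
0.6 lift (array([0.142, 2.073]), np.float64(0.327), np.float64(0.0))
0.6 place (array([0.352, 2.005]), np.float64(0.184), np.float64(0.0))
0.6 placehi (array([0.323, 2.   ]), np.float64(0.218), np.float64(0.0))
0.6 placefar (array([0.36 , 1.946]), np.float64(0.236), np.float64(0.0))
0.5 now (array([0.23, 2.  ]), np.float64(0.412), np.float64(0.0))
0.5 rot (array([0.208, 2.028]), np.float64(0.406), np.float64(0.0))
0.5 rothi (array([0.184, 2.019]), np.float64(0.439), np.float64(0.0))
0.5 lift (array([0.163, 2.009]), np.float64(0.469), np.float64(0.0))
0.5 place (array([0.364, 1.943]), np.float64(0.335), np.float64(0.0))
0.5 placehi (array([0.337, 1.937]), np.float64(0.367), np.float64(0.0))
0.5 placefar (array([0.375, 1.882]), np.float64(0.385), np.float64(0.0))
```

```bash
cat > kin3.py <<'E'
import numpy as np
from scipy.optimize import least_squares
from scipy.spatial.transform import Rotation as R
from kin import S,X
S=[(q,p) for q,p in S]
J6=[-.0666,1.5304,1.528,1.5267,np.nan,np.nan,1.4766]
def fk(q,X):
    e=X[6]; f=q[1]+q[2]; r=X[0]+X[2]*np.sin(q[1])+X[3]*np.sin(f)+X[4]*np.cos(f); z=X[1]+X[2]*np.cos(q[1])+X[3]*np.cos(f)-X[4]*np.sin(f)
    Rz=R.from_euler('z',q[0]); T=Rz*R.from_euler('y',f)*R.from_euler('z',q[3])*R.from_euler('y',q[4])
    if len(q)>5: T=T*R.from_euler('z',q[5]+X[7])
    return Rz.apply([r,e,z])+T.apply([0,0,X[5]]),T
X=least_squares(lambda x:np.concatenate([fk(q,x)[0]-p for q,p in S]),list(X)+[37]).x
X=list(X)+[0]
_,T=fk([.36785,.2022,2.1314,.088,.0994,1.4766],X)
want=R.from_euler('xyz',[-3.138,-.709,.376]); X[7]=(T.inv()*want).as_euler('xyz')[2]
lo=[-3.03,-.79,.23,-1.04,0,-2.55];hi=[3.03,2.21,2.52,4.18,3.07,2.55]
def ik6(p,Rw,q0):
    def f(q):
        a,T=fk(q,X); return np.concatenate([(a-p)/100,(T.inv()*Rw).as_rotvec()*3])
    s=least_squares(f,np.clip(q0,np.array(lo)+1e-4,np.array(hi)-1e-4),bounds=(lo,hi)); return s.x,s.cost
E
python3 - <<'E'
from kin3 import *
print(np.round(X,2)); print([np.round(fk(q,X)[0]-p,1) for q,p in S])
Rw=R.from_euler('xyz',[-3.138,-.709,.376]); print('rot check',(fk([.36785,.2022,2.1314,.088,.0994,1.4766],X)[1].inv()*Rw).as_rotvec().round(4))
d=Rw.apply([0,0,1]); q=np.array([.36785,.2022,2.1314,.088,.0994,1.4766])
ax=np.array([577.7,222,0])
def g(al,z): a=np.deg2rad(al); return ax+[82*np.cos(a),82*np.sin(a),z]
path=[g(a,107) for a in(172,180,190,200,210)]+[g(205,135),g(205,135)+[-100,-40,20]]
P0=path[-1]; end=np.array([512,-266,150]); path+=[P0+(end-P0)*k for k in(.2,.4,.6,.8,1)]+[np.array([512,-266,66])]
for p in path:
    q,c=ik6(p+19*d,Rw,q); print(p.round(),q.round(2),round(c,5))
E
```

```text
[6.0000e-02 2.2124e+02 4.2415e+02 4.4746e+02 4.0910e+01 2.7062e+02
 3.6800e+01 1.5700e+00]
[array([-0., -0.,  0.]), array([ 0. , -0.1,  0. ]), array([ 0.2, -0.6, -0. ]), array([-0.1,  0.1, -0. ]), array([-0.1,  0.2,  0. ]), array([-0.1,  0.2, -0. ]), array([-0.1,  0.2, -0. ])]
rot check [ 0.0002 -0.      0.    ]
[496. 233. 107.] [0.37 0.21 2.12 0.08 0.1  1.48] 0.0
[496. 222. 107.] [0.34 0.2  2.14 0.26 0.1  1.28] 0.0
[497. 208. 107.] [0.3  0.19 2.15 0.48 0.11 1.03] 0.0
[501. 194. 107.] [0.27 0.18 2.15 0.66 0.12 0.83] 0.0
[507. 181. 107.] [0.23 0.19 2.15 0.78 0.14 0.68] 0.0
[503. 187. 135.] [0.25 0.12 2.14 0.46 0.2  1.02] 0.0
[403. 147. 155.] [ 0.19 -0.19  2.37  0.46  0.28  0.99] 0.0
[425.  65. 154.] [-0.12 -0.16  2.36  0.84  0.44  0.39] 0.0
[447. -18. 153.] [-0.38 -0.07  2.29  0.94  0.59  0.09] 0.0
[ 469. -101.  152.] [-0.58  0.05  2.17  0.95  0.71 -0.06] 0.0
[ 490. -183.  151.] [-0.71  0.18  2.02  0.92  0.81 -0.14] 0.0
[ 512. -266.  150.] [-0.81  0.32  1.83  0.88  0.9  -0.16] 0.0
[ 512 -266   66] [-0.81  0.47  1.87  1.02  0.79 -0.36] 0.0
```

```bash
cat >> h.py <<'E'
AX=np.array([577.7,222.,0])
def arc(a0,da,Rm):
    f=lambda a:AX+82*np.array([np.cos(np.deg2rad(a)),np.sin(np.deg2rad(a)),0])
    return (Rm.T@(f(a0+da)-f(a0))/1000).round(4)
E
python3 -c "
from h import *
Rm=rot(manip.read_state()['eef_rot'])
for d in range(3,31,3): print(d,arc(172.3,d,Rm))"
```

```text
3 [-0.0015  0.0038 -0.0013]
6 [-0.0029  0.0077 -0.0025]
9 [-0.0041  0.0117 -0.0035]
12 [-0.0051  0.0157 -0.0045]
15 [-0.006   0.0199 -0.0052]
18 [-0.0067  0.024  -0.0059]
21 [-0.0073  0.0283 -0.0063]
24 [-0.0077  0.0325 -0.0067]
27 [-0.0079  0.0368 -0.0069]
30 [-0.0079  0.0411 -0.0069]
```

Request:
move_arm([
  [0,0,0,0],
  [0,0,0,0],
  [-0.0015,0.0038,-0.0013,0],
  [-0.0029,0.0077,-0.0025,0],
  [-0.0035,0.0097,-0.003,0],
  [-0.0041,0.0117,-0.0035,0],
  [-0.0041,0.0117,-0.0035,0],
], jaw=0.03, squeeze=20)

```text
clock: 9.85
eef_pos: [503.8, 223.2, 91.0]
eef_rot: [-3.138, -0.707, 0.376]
wrist_force: [0.2, 0.1, -0.4]
finger_gap: 29.9
finger_force: 0.0
```

Request:
move_arm([
  [-0.001,0.004,-0.001,0],
  [-0.002,0.008,-0.0017,0],
  [-0.0026,0.012,-0.0024,0],
  [-0.0032,0.0165,-0.0028,0],
  [-0.0032,0.0165,-0.0028,0],
])

```text
clock: 10.35
eef_pos: [505.9, 206.2, 90.8]
eef_rot: [-3.138, -0.707, 0.376]
wrist_force: [-0.0, -0.4, 0.1]
finger_gap: 30.0
finger_force: 0.0
```

```bash
python3 -c "
from h import *
c=cam('wrist'); cv2.imwrite('pics/w4.png',cv2.resize(c['frame'][100:300,220:440],None,fx=3.4,fy=3,interpolation=cv2.INTER_CUBIC))
s=manip.read_state();print(s['joints'],s['moment'],s['wrist_force']);Rm=rot(s['eef_rot']);print(s['eef_pos'])
C=s['eef_pos']-19*Rm[:,2]; print(C,np.rad2deg(np.arctan2(C[1]-222,C[0]-577.7))%360,np.hypot(C[0]-577.7,C[1]-222))"
```

```text
[0.29132115 0.18274398 2.16113194 0.55921032 0.10955743 0.94983959] [-0.07826922  0.24327448  0.017547  ] [-0.47346205 -0.49495226  0.42236945]
[505.92705299 206.30224753  90.73675167]
[494.47315886 201.71718121 105.18616259] 193.69629721829526 85.6627096501552
```

View pics/w4.png

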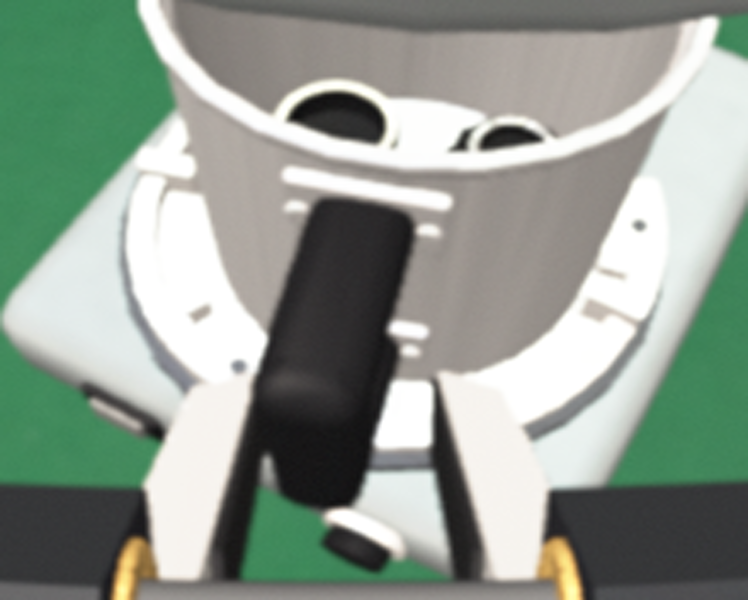

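The bar (260–410, 200–505) has turned with the left finger pushing it and no measurable force. I keep turning in small steps.

```bash
python3 -c "
from h import *
Rm=rot(manip.read_state()['eef_rot'])
for d in range(2,36,2): print(d,arc(193.7,d,Rm))"
```

```text
2 [-0.0003  0.0028 -0.0002]
4 [-0.0004  0.0057 -0.0004]
6 [-0.0006  0.0086 -0.0005]
8 [-0.0006  0.0114 -0.0005]
10 [-0.0005  0.0143 -0.0005]
12 [-0.0004  0.0171 -0.0004]
14 [-0.0002  0.02   -0.0003]
16 [ 0.      0.0228 -0.    ]
18 [0.0004 0.0257 0.0003]
20 [0.0008 0.0285 0.0006]
22 [0.0013 0.0312 0.001 ]
24 [0.0019 0.034  0.0015]
26 [0.0025 0.0367 0.002 ]
28 [0.0032 0.0395 0.0026]
30 [0.004  0.0421 0.0033]
32 [0.0049 0.0448 0.004 ]
34 [0.0058 0.0474 0.0048]
```

Request:
move_arm([
  [-0.0002,0.003,-0.0001,0],
  [-0.0003,0.0057,-0.0002,0],
  [-0.0003,0.0057,-0.0002,0],
])

```text
clock: 10.7
eef_pos: [507.6, 201.0, 90.6]
eef_rot: [-3.139, -0.707, 0.376]
wrist_force: [-0.6, 0.5, -0.1]
finger_gap: 30.4
finger_force: 0.1
```

Request:
move_arm([
  [0,0.0015,0,0],
  [0,0.003,0,0],
  [0,0.003,0,0],
])

```text
clock: 11.0
eef_pos: [508.7, 198.1, 90.5]
eef_rot: [-3.139, -0.706, 0.376]
wrist_force: [-0.7, 1.3, 0.7]
finger_gap: 29.8
finger_force: 0.4
```

Request:
move_arm([
  [0,0.0015,0,0],
  [0,0.003,0,0],
  [0,0.003,0,0],
])

```text
clock: 11.3
eef_pos: [510.0, 195.2, 90.5]
eef_rot: [-3.139, -0.707, 0.376]
wrist_force: [-0.5, 0.4, -0.1]
finger_gap: 29.8
finger_force: 0.2
```

Request:
move_arm([
  [0,0.0015,0,0],
  [0,0.003,0,0],
  [0,0.003,0,0],
])

```text
clock: 11.6
eef_pos: [511.1, 192.4, 90.5]
eef_rot: [-3.139, -0.707, 0.376]
wrist_force: [-0.5, 0.7, -0.5]
finger_gap: 30.1
finger_force: 0.1
```

Request:
move_arm([
  [0.0002,0.0015,0.0001,0],
  [0.0003,0.003,0.0002,0],
  [0.0003,0.003,0.0002,0],
])

```text
clock: 11.9
eef_pos: [512.4, 189.9, 90.5]
eef_rot: [-3.138, -0.706, 0.376]
wrist_force: [-1.9, 2.3, 0.1]
finger_gap: 29.7
finger_force: 1.2
```

Request:
move_arm([
  [0.0002,0.0015,0.0001,0],
  [0.0003,0.003,0.0002,0],
  [0.0003,0.003,0.0002,0],
])

```text
clock: 12.2
eef_pos: [513.4, 187.6, 90.3]
eef_rot: [-3.137, -0.706, 0.377]
wrist_force: [-4.0, 5.9, 0.9]
finger_gap: 30.2
finger_force: 3.3
```

Request:
move_arm([
  [0.0002,0.0015,0.0001,0],
  [0.0002,0.0015,0.0001,0],
])

```text
clock: 12.4
eef_pos: [514.0, 186.4, 90.3]
eef_rot: [-3.137, -0.705, 0.377]
wrist_force: [-5.2, 5.8, 2.4]
finger_gap: 29.7
finger_force: 3.8
```

```bash
python3 -c "
from h import *
c=cam('wrist'); cv2.imwrite('pics/w5.png',cv2.resize(c['frame'][100:300,220:440],None,fx=3.4,fy=3,interpolation=cv2.INTER_CUBIC))
w=wcloud(c); f=c['frame']; U,V=np.meshgrid(range(640),range(400))
m=(U>285)&(U<370)&(V>140)&(V<270)&(f.max(-1)<75)&(w[...,2]>132)&(w[...,2]<150); p=w[m]
b=p[:,:2]-AX[:2]; R_=np.hypot(*b.T); k=(R_<92)&(R_>55); p=p[k]; print(len(p))
for lo in(55,65,75,85):
  q=p[(R_[k]>=lo)&(R_[k]<lo+10)]; a=np.rad2deg(np.arctan2(q[:,1]-222,q[:,0]-577.7))%360
  if len(a): print(lo,len(a),a.min().round(1),a.max().round(1),np.median(q[:,2]))
s=manip.read_state();Rm=rot(s['eef_rot']);C=s['eef_pos']-19*Rm[:,2]; print(s['wrist_force'],s['joints'])
print(C,np.rad2deg(np.arctan2(C[1]-222,C[0]-577.7))%360,np.hypot(C[0]-577.7,C[1]-222))"
```

```text
2262
55 476 200.8 216.4 139.18984286921693
65 628 200.7 214.8 138.87058042310593
75 661 200.3 213.0 138.50237620040144
85 497 200.3 211.2 138.06535075224357
[-5.56226006  6.02226519  1.27157385] [0.23243151 0.1848262  2.15911572 0.78684581 0.13834191 0.67831478]
[502.57594142 181.82763084 104.77615627] 208.13551246531506 85.19062989760181
```

View pics/w5.png

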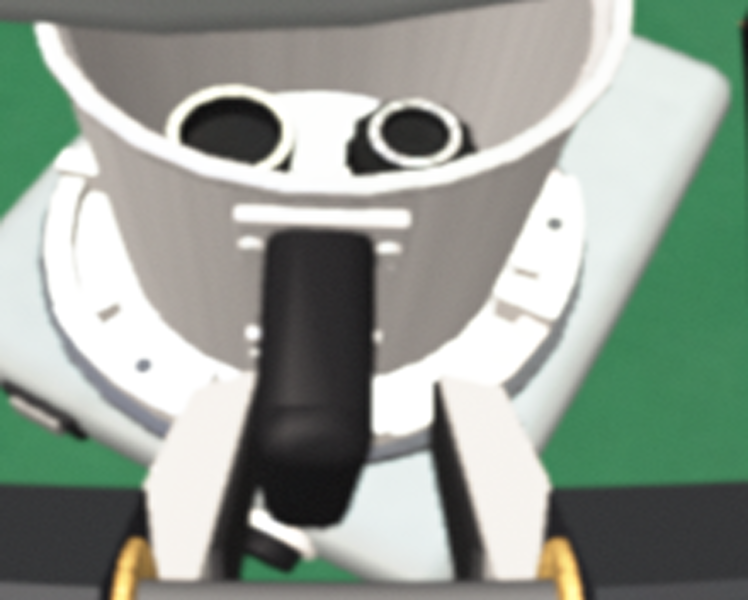

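The bar (265–370, 235–520) now points almost straight at the gripper, at about 205°, with about 8 N resistance. One more small push will show whether this is the stop.

Request:
move_arm([
  [0.0002,0.0015,0.0001,0],
  [0.0003,0.003,0.0002,0],
  [0.0003,0.003,0.0002,0],
])

```text
clock: 12.75
eef_pos: [515.7, 183.6, 90.5]
eef_rot: [-3.138, -0.706, 0.377]
wrist_force: [-4.6, 4.4, 1.7]
finger_gap: 29.8
finger_force: 2.8
```

```bash
cat > ang.py <<'E'
from h import *
c=cam('wrist')
w=wcloud(c); f=c['frame']; U,V=np.meshgrid(range(640),range(400))
m=(U>270)&(U<370)&(V>140)&(V<270)&(f.max(-1)<75)&(w[...,2]>132)&(w[...,2]<150); p=w[m]
b=p[:,:2]-AX[:2]; R_=np.hypot(*b.T); k=(R_<92)&(R_>55); p=p[k]
for lo in(55,65,75,85):
  q=p[(R_[k]>=lo)&(R_[k]<lo+10)]; a=np.rad2deg(np.arctan2(q[:,1]-222,q[:,0]-577.7))%360
  if len(a): print(lo,len(a),np.percentile(a,[2,50,98]).round(1),q.mean(0).round(1))
s=manip.read_state();Rm=rot(s['eef_rot']);C=s['eef_pos']-19*Rm[:,2]; print(s['wrist_force'],s['joints'])
print(C,np.rad2deg(np.arctan2(C[1]-222,C[0]-577.7))%360,np.hypot(C[0]-577.7,C[1]-222))
E
python3 ang.py
```

```text
55 250 [205.  210.9 218.5] [524.  189.5 139.3]
65 643 [204.5 211.  217.6] [517.8 186.  138.7]
75 705 [203.9 209.7 215.8] [508.3 182.4 137.8]
85 477 [203.8 209.3 214. ] [500.5 179.1 137.1]
[-3.5390686   4.30473998  2.27953356] [0.22432147 0.18570796 2.15760678 0.80764626 0.14211885 0.65182201]
[504.27107505 179.01467808 104.98814818] 210.34472301132143 85.08551533404064
```

Request:
move_arm([
  [0.0003,0.0015,0.0002,0],
  [0.0006,0.003,0.0004,0],
  [0.0006,0.003,0.0004,0],
])

```text
clock: 13.1
eef_pos: [517.4, 181.1, 90.5]
eef_rot: [-3.137, -0.706, 0.377]
wrist_force: [-5.3, 5.7, 1.8]
finger_gap: 30.6
finger_force: 3.3
```

Request:
move_arm([
  [0.0003,0.0015,0.0002,0],
  [0.0006,0.003,0.0004,0],
  [0.0006,0.003,0.0004,0],
])

```text
clock: 13.4
eef_pos: [519.6, 178.4, 90.9]
eef_rot: [-3.138, -0.707, 0.377]
wrist_force: [-2.9, 2.2, 2.5]
finger_gap: 30.1
finger_force: 3.3
```

```bash
python3 ang.py
```

```text
65 415 [210.7 216.2 223.2] [520.  179.4 138.4]
75 699 [210.1 215.7 221.8] [512.9 175.4 137.2]
85 506 [209.5 214.5 219.5] [504.9 171.9 135.8]
[-3.38966853  3.84248258  1.1559952 ] [0.20871182 0.1889334  2.15268186 0.84054981 0.15029795 0.60776588]
[508.17580567 173.73471515 105.35619198] 214.76926513731615 84.63540228341324
```

Request:
move_arm([
  [0.0005,0.0015,0.0004,0],
  [0.001,0.003,0.0008,0],
  [0.001,0.003,0.0008,0],
])

```text
clock: 13.75
eef_pos: [522.0, 175.8, 90.9]
eef_rot: [-3.139, -0.707, 0.376]
wrist_force: [-2.7, 1.7, 1.2]
finger_gap: 30.2
finger_force: 1.9
```

```bash
python3 ang.py
```

```text
65 149 [212.9 216.4 223.8] [519.1 177.8 137.8]
75 718 [212.3 218.  224.2] [514.8 172.8 136.8]
85 496 [211.6 216.5 221.6] [506.7 169.3 135.1]
[-2.21308912  1.98758255  1.38473281] [0.20114396 0.19200261 2.14887373 0.8533742  0.15452939 0.58957859]
[510.55299669 171.23947947 105.32067937] 217.08786122048667 84.17452404125656
```

Request:
move_arm([
  [0.0005,0.0015,0.0004,0],
  [0.001,0.003,0.0008,0],
  [0.001,0.003,0.0008,0],
])

```text
clock: 14.1
eef_pos: [524.4, 173.3, 90.9]
eef_rot: [-3.139, -0.707, 0.376]
wrist_force: [-0.9, 2.5, 0.8]
finger_gap: 30.3
finger_force: 1.0
```

Request:
move_arm([
  [0.0005,0.0015,0.0004,0],
  [0.0005,0.0015,0.0004,0],
])

```text
clock: 14.3
eef_pos: [525.4, 172.3, 90.9]
eef_rot: [-3.139, -0.706, 0.376]
wrist_force: [-1.5, 2.2, 2.9]
finger_gap: 30.3
finger_force: 1.7
```

```bash
python3 ang.py
```

```text
65 13 [216.1 216.8 218.5] [518.1 177.1 136.5]
75 621 [215.  220.1 226.2] [516.2 169.9 136.5]
85 493 [214.4 219.2 224.4] [509.2 166.2 134.7]
[-1.86364784  2.1360793   1.01023681] [0.19026514 0.19642561 2.1431953  0.87109948 0.16151921 0.56387265]
[513.91024382 167.77707817 105.29149558] 220.36538604701613 83.72131296906215
```

```bash
cat > rim.py <<'E'
from h import *
from scipy.optimize import least_squares
for n in('wrist','top'):
    c=cam(n); w=wcloud(c) if n=='wrist' else cloud(c)
    r=np.hypot(w[...,0]-AX[0],w[...,1]-AX[1])
    m=(r<56)&(r>43)&(w[...,2]>144)&(w[...,2]<160); p=w[m]
    if len(p)>20:
        A=np.c_[p[:,:2]-AX[:2],np.ones(len(p))]
        s=least_squares(lambda x:A@x-p[:,2],[0,0,151],loss='soft_l1',f_scale=1).x
        cc=least_squares(lambda x:np.hypot(p[:,0]-x[0],p[:,1]-x[1])-49.5,AX[:2],loss='soft_l1').x
        print(n,len(p),'tilt x,y',s[:2].round(3),'z',s[2].round(1),'centre',cc.round(1))
    f=c['frame']; m=(r<50.5+42)&(r>63)&(w[...,2]>80)&(w[...,2]<146)&(f.max(-1)<75); p=w[m]
    if len(p)>20:
        a=np.rad2deg(np.arctan2(p[:,1]-222,p[:,0]-577.7))%360
        k=abs(a-np.median(a))<12; print(n,'bar',k.sum(),np.percentile(a[k],[3,50,97]).round(1),'top z',np.percentile(p[k][:,2],98).round(1))
s=manip.read_state(); print(s['wrist_force'].round(1),s['moment'].round(2),s['finger_gap'])
E
python3 rim.py
```

```text
wrist 134 tilt x,y [ 2.3   -1.547] z 253.9 centre [570.  190.4]
wrist bar 1587 [210.1 218.  225.4] top z 138.4
top 47 tilt x,y [ 2.255 -1.333] z 259.6 centre [570.2 193.7]
[-1.9  2.4  1.3] [0.21 0.37 0.22] 29.7400219424636
```

Run:
```python
from h import *
from scipy.optimize import least_squares
c=load('wrist'); w=wcloud(c); f=c['frame'].min(-1)
r=np.hypot(w[...,0]-AX[0],w[...,1]-AX[1])
m=(r<62)&(r>35)&(w[...,2]>60)&(w[...,2]<190); p=w[m]; print(np.histogram(p[:,2],bins=range(60,195,10)))
# can wall: normal cylinder fit with tilt
a=np.rad2deg(np.arctan2(w[...,1]-222,w[...,0]-577.7))%360
k=m&(w[...,2]>85)&(w[...,2]<146)&(r>40)&(f>70); p=w[k]; print(k.sum(),np.percentile(a[k],[2,50,98]))
g=lambda x:np.hypot(p[:,0]-x[0]-x[2]*(p[:,2]-45),p[:,1]-x[1]-x[3]*(p[:,2]-45))-49.5
s=least_squares(g,[578,222,0,0],loss='soft_l1',f_scale=1.5); print(s.x.round(3),np.median(abs(g(s.x))))
vv,uu=np.where(k); print(uu.min(),uu.max(),vv.min(),vv.max())
# profile up the wall along one column away from handle
for u in(330,350,370,390):
    print(u,[(v,)+tuple(w[v,u].round(0).astype(int))+(int(f[v,u]),) for v in range(100,215,9)])
```

```text
(array([ 448, 1141, 1125,  906,  811,  680,  559,  438,  277,  117,  470,
          1,    0]), array([ 60,  70,  80,  90, 100, 110, 120, 130, 140, 150, 160, 170, 180,
       190]))
3961 [162.01948375 288.60780693 335.36805512]
[ 5.66051e+02  2.19646e+02  6.80000e-02 -1.63000e-01] 1.56316602937855
222 378 91 231
330 [(100, np.int64(524), np.int64(168), np.int64(214), 104), (109, np.int64(615), np.int64(200), np.int64(106), 118), (118, np.int64(615), np.int64(199), np.int64(96), 154), (127, np.int64(616), np.int64(200), np.int64(84), 164), (136, np.int64(611), np.int64(198), np.int64(79), 117), (145, np.int64(602), np.int64(194), np.int64(80), 31), (154, np.int64(595), np.int64(191), np.int64(79), 96), (163, np.int64(590), np.int64(189), np.int64(75), 36), (172, np.int64(593), np.int64(190), np.int64(56), 250), (181, np.int64(586), np.int64(188), np.int64(54), 251), (190, np.int64(579), np.int64(185), np.int64(53), 252), (199, np.int64(572), np.int64(182), np.int64(51), 252), (208, np.int64(523), np.int64(166), np.int64(149), 250)]
350 [(100, np.int64(530), np.int64(163), np.int64(210)
[... 1468 characters left out ...]
 np.int64(147), 227), (109, np.int64(596), np.int64(156), np.int64(143), 193), (118, np.int64(593), np.int64(155), np.int64(139), 201), (127, np.int64(591), np.int64(153), np.int64(134), 206), (136, np.int64(586), np.int64(152), np.int64(132), 206), (145, np.int64(581), np.int64(150), np.int64(130), 216), (154, np.int64(574), np.int64(148), np.int64(131), 212), (163, np.int64(566), np.int64(147), np.int64(134), 212), (172, np.int64(558), np.int64(145), np.int64(139), 235), (181, np.int64(551), np.int64(144), np.int64(141), 237), (190, np.int64(606), np.int64(139), np.int64(37), 191), (199, np.int64(604), np.int64(136), np.int64(25), 85), (208, np.int64(609), np.int64(131), np.int64(-1), 61)]
```

```bash
cat > canfit.py <<'E'
from h import *
from scipy.optimize import least_squares
import sys
def canfit(c,x0,zlo=75,zhi=165):
    w=wcloud(c); f=c['frame'].min(-1); P=w.reshape(-1,3); F=f.reshape(-1)
    x=np.array(list(x0)+[0,0],float)
    def axd(x,P):
        a=np.array([x[2],x[3],1]); a/=np.linalg.norm(a); d=P-np.array([x[0],x[1],100.]); h=d@a
        return np.linalg.norm(d-h[:,None]*a,axis=1),h,a
    P=P[np.isfinite(P[:,0])&(F[:]>80 if True else True)]
    for tol in(14,9,6,4,4):
        k=(P[:,2]>zlo)&(P[:,2]<zhi); r,h,a=axd(x,P); k&=abs(r-49)<tol
        q=P[k]; x=least_squares(lambda y:axd(y,q)[0]-49,x,loss='soft_l1',f_scale=1).x
    r,h,a=axd(x,q); top=np.percentile(h,99.5)
    print('can axis at z=100',x[:2].round(1),'tilt',x[2:].round(3),'n',len(q),'res',np.median(abs(r-49)).round(2))
    R_=P-np.array([x[0],x[1],100.]); 
    t=P[abs(axd(x,P)[0]-49.5)<2.5]; hh=axd(x,t)[1]; print('height hist',np.histogram(hh,bins=range(-40,75,5))[0])
    return x,a
if __name__=='__main__':
    c=load('wrist')
    for g in([568,191],[578,222],[570,205]): canfit(c,g)
E
python3 canfit.py
python3 - <<'E'
from h import *
c=load('wrist'); w=wcloud(c); f=c['frame'].max(-1)
# black bar pts, PCA-free dump: outer face and top
m=(f<75)&(w[...,2]>65)&(w[...,2]<146)&(np.hypot(w[...,0]-512,w[...,1]-168)<32); p=w[m]
for z in range(65,146,10):
    q=p[(p[:,2]>=z)&(p[:,2]<z+10)]
    if len(q): print(z,len(q),q.mean(0).round(1),q.min(0).round(1),q.max(0).round(1))
E
```

```text
can axis at z=100 [568.1 211. ] tilt [-0.049 -0.377] n 10017 res 0.93
height hist [ 151  250  172  259  279  295  285  305  312  339  385  350  344  344
  359  363  421  431  710  473 1776  653]
can axis at z=100 [568.2 211.1] tilt [-0.05  -0.379] n 10060 res 0.95
height hist [ 151  256  169  253  276  292  287  298  316  335  387  349  350  340
  362  358  423  436  697  467 1738  722]
can axis at z=100 [568.2 211.1] tilt [-0.05  -0.379] n 10058 res 0.95
height hist [ 151  256  169  253  276  292  287  298  316  335  387  349  350  340
  362  358  423  436  697  467 1737  722]
75 90 [509.5 180.7  82.8] [502.9 177.   80.6] [525.7 186.7  84.9]
85 40 [517.1 182.1  88.8] [488.  155.3  85. ] [529.1 187.4  94.8]
95 104 [513.3 172.6 101. ] [487.4 151.8  95. ] [533.4 186.4 105. ]
105 227 [504.7 170.2 109.9] [486.9 147.1 105.1] [529.9 184.9 115. ]
115 252 [500.2 165.3 120. ] [484.7 143.2 115. ] [522.6 182.  125. ]
125 1991 [500.2 162.3 131.7] [482.8 142.3 125. ] [522.8 178.8 135. ]
135 958 [510.4 167.3 137.1] [482.2 141.8 135. ] [523.8 178.2 144.6]
145 23 [488.  163.6 145.6] [481.4 142.1 145.1] [499.3 172.8 146. ]
```

The fit shows the can leaning about 0.38 rad towards -y. It reached the open stop at about 205° and then began to tip, so I back off slowly and let it settle upright.

Request:
move_arm([
  [-0.0005,-0.0015,-0.0004,0],
  [-0.001,-0.003,-0.0008,0],
  [-0.0015,-0.0045,-0.0012,0],
  [-0.002,-0.006,-0.0016,0],
  [-0.0025,-0.0075,-0.0019,0],
  [-0.0028,-0.009,-0.0022,0],
  [-0.003,-0.0105,-0.0025,0],
  [-0.0033,-0.012,-0.0027,0],
  [-0.0033,-0.012,-0.0027,0],
])

```text
clock: 15.35
eef_pos: [516.8, 182.2, 90.8]
eef_rot: [-3.139, -0.706, 0.377]
wrist_force: [0.3, 1.1, -0.2]
finger_gap: 30.4
finger_force: 0.5
```

```bash
cat > chk.py <<'E'
from canfit import *
c=cam('wrist'); x,a=canfit(c,[577,220])
w=wcloud(c); f=c['frame'].max(-1)
m=(f<75)&(w[...,2]>134)&(w[...,2]<146); d=w-np.array([x[0],x[1],0]); r=np.hypot(d[...,0],d[...,1])
m&=(r>62)&(r<92); an=np.rad2deg(np.arctan2(d[...,1],d[...,0]))%360
m&=abs(an-207)<25
print('handle',m.sum(),np.percentile(an[m],[3,50,97]).round(1),'r98',np.percentile(r[m],98).round(1),'ztop',np.median(w[m][:,2]).round(1))
s=manip.read_state();Rm=rot(s['eef_rot']);C=s['eef_pos']-19*Rm[:,2]; print('C',C.round(1),s['wrist_force'].round(1),s['eef_rot'].round(3),s['finger_gap'])
E
python3 chk.py
```

```text
can axis at z=100 [566.5 217.2] tilt [-0.05  -0.189] n 7541 res 1.08
height hist [ 358  179  235  284  240  258  279  237  234  244  225  220  231  235
  222  235  322  573  173 1543  496    0]
handle 1405 [202.3 211.1 218.3] r98 89.6 ztop 135.8
C [505.4 177.5 105.2] [ 0.5 -0.1 -0.4] [-3.139 -0.706  0.377] 30.148643387167315
```

Request:
move_arm([
  [-0.0003,-0.0015,-0.0002,0],
  [-0.0004,-0.003,-0.0003,0],
  [-0.0005,-0.0045,-0.0004,0],
  [-0.0006,-0.006,-0.0004,0],
  [-0.0006,-0.0075,-0.0004,0],
  [-0.0006,-0.009,-0.0004,0],
  [-0.0006,-0.0105,-0.0004,0],
  [-0.0006,-0.0105,-0.0004,0],
])

```text
clock: 16.2
eef_pos: [512.3, 191.7, 90.7]
eef_rot: [-3.139, -0.706, 0.377]
wrist_force: [-0.4, 0.2, 0.4]
finger_gap: 30.0
finger_force: 0.0
```

```bash
python3 chk.py
```

```text
can axis at z=100 [565.8 218.4] tilt [-0.026 -0.069] n 7229 res 1.65
height hist [ 285  220  327  338  310  200  163  146  115  110   80   64   72   95
  108  237  632   70 1141  711    0    0]
handle 1456 [200.9 207.3 213.5] r98 90.0 ztop 135.7
C [500.9 187.  105.2] [-0.1  0.2 -0.3] [-3.139 -0.706  0.377] 30.255220759715197
```

```bash
cat > rim2.py <<'E'
from h import *
from scipy.optimize import least_squares
def rim(c,g,verbose=True):
    w=wcloud(c); f=c['frame'].min(-1)
    r=np.hypot(w[...,0]-g[0],w[...,1]-g[1])
    m=(f>215)&(w[...,2]>125)&(w[...,2]<185)&(r<75)&(r>25); 
    lab=cv2.connectedComponentsWithStats(m.astype(np.uint8)); 
    i=1+np.argmax(lab[2][1:,4]); m=lab[1]==i; p=w[m]
    # torus circle fit in 3D: centre, tilt, R 49.5
    def res(x):
        n=np.array([x[3],x[4],1]); n/=np.linalg.norm(n); d=p-x[:3]; h=d@n; q=np.linalg.norm(d-h[:,None]*n,axis=1)-49; return np.hypot(h,q)
    x=least_squares(res,[g[0],g[1],150,0,0],loss='soft_l1',f_scale=1).x
    n=np.array([x[3],x[4],1]); n/=np.linalg.norm(n)
    print('rim n',len(p),'centre',x[:3].round(1),'tilt',x[3:].round(3),'res',np.median(res(x)).round(2),'base',(x[:3]-106*n).round(1)); print(lab[2][i])
    return x
if __name__=='__main__':
    c=load('wrist'); rim(c,[572,218])
E
python3 rim2.py
```

```text
rim n 1858 centre [569.6 216.7 150.7] tilt [ 0.051 -0.006] res 5.16 base [564.2 217.3  44.8]
[ 224   99  186   86 1858]
```

```bash
cat > rim3.py <<'E'
from h import *
from scipy.optimize import least_squares
def rim(c,g,R0=49.5):
    w=wcloud(c); z=c['z_map']; P=[]
    for u in range(180,460):
        for v in range(40,240):
            a,b=z[v,u],z[v-2,u]
            if a>0 and b>0 and b-a>14:
                q=w[v,u]; r=np.hypot(q[0]-g[0],q[1]-g[1])
                if 125<q[2]<175 and 36<r<64 and (c['frame'][v,u].max()>120): P.append(q)
    p=np.array(P)
    def res(x):
        n=np.array([x[3],x[4],1]); n/=np.linalg.norm(n); d=p-x[:3]; h=d@n; q=np.linalg.norm(d-h[:,None]*n,axis=1)-R0; return np.r_[h,q]
    s=least_squares(res,[g[0],g[1],150,0,0],loss='soft_l1',f_scale=1); x=s.x
    n=np.array([x[3],x[4],1]); n/=np.linalg.norm(n)
    a=np.rad2deg(np.arctan2(p[:,1]-x[1],p[:,0]-x[0]))%360
    print('rim n',len(p),'arc',np.percentile(a,[3,97]).round(),'centre',x[:3].round(1),'tilt',x[3:].round(3),'res',np.median(abs(res(x))).round(2),'base',(x[:3]-106*n).round(1))
    return x,p
if __name__=='__main__':
    x,p=rim(load('wrist'),[572,218])
    print(p[::max(1,len(p)//14)].round(0).tolist())
E
python3 rim3.py
```

```text
rim n 305 arc [151. 254.] centre [565.7 214.2 146.3] tilt [0.111 0.001] res 0.77 base [554.  214.   40.9]
[[537.0, 254.0, 158.0], [522.0, 232.0, 151.0], [518.0, 222.0, 154.0], [517.0, 216.0, 153.0], [516.0, 211.0, 152.0], [517.0, 206.0, 152.0], [518.0, 201.0, 151.0], [519.0, 196.0, 152.0], [521.0, 192.0, 151.0], [524.0, 188.0, 150.0], [526.0, 184.0, 151.0], [530.0, 180.0, 150.0], [538.0, 176.0, 147.0], [543.0, 173.0, 148.0], [553.0, 170.0, 148.0]]
```

Run:
```python
from h import *
from scipy.optimize import least_squares
c=load('wrist'); w=wcloud(c); f=c['frame'].max(-1)
m=(w[...,2]>212)&(w[...,2]<275)&(abs(np.hypot(w[...,0]-578,w[...,1]-221)-76)<15); p=w[m]
h=lambda x:np.hypot(p[:,0]-x[0],p[:,1]-x[1])-76
print('head',least_squares(h,[577,222],loss='soft_l1').x.round(1),len(p))
m=(f<75)&(w[...,2]>60)&(w[...,2]<146)&(np.hypot(w[...,0]-500,w[...,1]-187)<26); p=w[m]
e=np.array([np.cos(np.deg2rad(207)),np.sin(np.deg2rad(207))]); t=np.array([-e[1],e[0]])
for z in range(65,146,10):
    q=p[(p[:,2]>=z)&(p[:,2]<z+10)]
    if len(q)>10:
        rr=(q[:,:2]-[572,218])@e; tt=(q[:,:2]-[572,218])@t
        print(z,len(q),'radial',np.percentile(rr,[3,50,97]).round(1),'tang',np.percentile(tt,[3,50,97]).round(1))
# line of bar top: fit yaw from top face
q=p[p[:,2]>134]; cv=cv2.minAreaRect(q[:,:2].astype(np.float32)); print(cv, np.histogram(q[:,2],bins=8))
# ring/claws around base : z of white ring
```

```text
head [578.1 220.7] 33186
85 26 radial [71.9 90.1 91.3] tang [-17.8  -4.7  12.6]
95 56 radial [64.2 75.2 93. ] tang [-18.1  -4.8  13.1]
105 150 radial [67.2 81.  94.3] tang [-19.5 -14.2  12.8]
115 189 radial [75.5 89.2 97. ] tang [-20.2  -7.2  12.2]
125 1084 radial [71.4 90.  96.4] tang [-19.7  -3.2  10.6]
135 1651 radial [59.  71.4 95.8] tang [-19.8  -2.7   5. ]
((499.88909912109375, 186.90708923339844), (41.698856353759766, 32.543418884277344), 27.55666160583496) (array([604, 593, 548, 281,  33,  10,  10,  10]), array([134.00077432, 135.3749436 , 136.74911289, 138.12328218,
       139.49745146, 140.87162075, 142.24579004, 143.61995932,
       144.99412861]))
```

Request:
move_arm([
  [-0.004,0,-0.003,0],
  [-0.004,0,-0.003,0],
])

```text
clock: 16.45
eef_pos: [507.2, 189.5, 90.2]
eef_rot: [-3.138, -0.706, 0.376]
wrist_force: [1.0, -0.2, 0.2]
finger_gap: 30.0
finger_force: 0.0
```

Request:
move_arm([
  [0,0,0,0],
  [0,0,0,0],
  [0,0,0,0],
  [0,0,0,0],
  [0,0,0,0],
  [0,0,0,0],
], jaw=0.01, squeeze=45)

```text
clock: 17.05
eef_pos: [507.1, 190.3, 90.2]
eef_rot: [-3.137, -0.705, 0.376]
wrist_force: [-5.6, 3.0, 4.0]
finger_gap: 17.3
finger_force: 44.9
```

```bash
python3 chk.py; python3 rim3.py; python3 -c "
from h import *
s=manip.read_state(); print(s['joints'],s['moment'],s['finger_force'])"
```

```text
can axis at z=100 [565.6 216.3] tilt [-0.038 -0.032] n 8085 res 1.64
height hist [ 469  175  308  391  375  387  393  255  121   44    7    0    0   41
  132  323  648   67 1137  654    0    0]
handle 1202 [199.1 205.4 210.7] r98 86.5 ztop 135.7
C [495.7 185.7 104.6] [-5.4  3.8  2.7] [-3.137 -0.705  0.376] 16.9307808584247
rim n 309 arc [149. 256.] centre [564.6 215.3 147.9] tilt [0.072 0.012] res 0.72 base [557.  213.9  42.1]
[[542.0, 259.0, 159.0], [522.0, 234.0, 149.0], [518.0, 225.0, 150.0], [515.0, 217.0, 152.0], [515.0, 211.0, 152.0], [516.0, 206.0, 152.0], [518.0, 201.0, 151.0], [519.0, 196.0, 151.0], [522.0, 191.0, 151.0], [524.0, 187.0, 151.0], [527.0, 183.0, 152.0], [531.0, 179.0, 152.0], [540.0, 175.0, 147.0], [549.0, 172.0, 147.0], [571.0, 166.0, 157.0]]
[0.24692288 0.17480927 2.17220681 0.7580238  0.12914253 0.71807965] [1.28939046 0.75951044 0.93015788] 44.94113805703819
```

Request:
move_arm([
  [0.001,0,-0.0012,0],
  [0.002,0,-0.0024,0],
  [0.004,0,-0.0046,0],
  [0.004,0,-0.0046,0],
])

```text
clock: 17.5
eef_pos: [507.0, 190.6, 96.0]
eef_rot: [-3.137, -0.704, 0.377]
wrist_force: [-3.6, 9.0, -0.5]
finger_gap: 17.0
finger_force: 45.0
```

```bash
python3 chk.py; python3 rim3.py|head -1
```

```text
can axis at z=100 [567.7 215. ] tilt [-0.054 -0.007] n 7030 res 1.62
height hist [ 334  192  234  284  275  187  141  116   84   58   31   39   70   92
  154  197  325  648  136 1062  662    0]
handle 1944 [197.1 203.3 208.7] r98 91.1 ztop 140.4
C [495.5 185.9 110.5] [-3.3  8.1  0.9] [-3.137 -0.704  0.377] 17.042742469222667
rim n 300 arc [151. 254.] centre [565.  215.1 150.7] tilt [0.118 0.043] res 0.6 base [552.6 210.6  45.5]
```

Request:
move_arm([
  [0.001,-0.001,-0.0012,0],
  [0.002,-0.002,-0.0024,0],
  [0.004,-0.002,-0.0046,0],
  [0.004,-0.002,-0.0046,0],
])

```text
clock: 17.95
eef_pos: [507.0, 191.6, 102.5]
eef_rot: [-3.138, -0.706, 0.377]
wrist_force: [-0.8, -0.1, -3.7]
finger_gap: 17.0
finger_force: 45.0
```

```bash
python3 chk.py; python3 rim3.py|head -1
```

```text
can axis at z=100 [573.  218.5] tilt [-0.137 -0.056] n 4955 res 0.52
height hist [ 12  29  85  93  91 100 107 117 122 155 166 168 188 197 216 189 226 233
 266 430 415 465]
handle 306 [196.3 202.9 208.9] r98 91.7 ztop 145.2
C [495.5 186.9 116.9] [-0.4  0.  -2.7] [-3.139 -0.706  0.376] 16.804109352761486
rim n 293 arc [151. 252.] centre [565.2 215.2 156.5] tilt [0.125 0.055] res 0.6 base [552.  209.5  51.5]
```

Request:
move_arm([
  [0.002,0,-0.0024,0],
  [0.005,0,-0.0058,0],
  [0.008,0,-0.0093,0],
  [0.01,0,-0.0116,0],
  [0.01,0,-0.0116,0],
  [0.01,0,-0.0116,0],
])

```text
clock: 18.6
eef_pos: [507.1, 191.5, 117.7]
eef_rot: [-3.139, -0.706, 0.376]
wrist_force: [-0.7, -0.6, -3.5]
finger_gap: 17.1
finger_force: 45.0
```

```bash
python3 chk.py; python3 rim3.py|head -1; python3 -c "
from h import *
tm([429.3,161.3,122],[420,157,180])"
```

```text
can axis at z=100 [575. 219.] tilt [-0.128 -0.051] n 2947 res 0.26
height hist [  5   0   0   0  26  91  82  94 100 108 108 133 158 170 162 180 206 215
 192 223 227 260]
handle 2 [209.1 209.2 209.2] r98 86.2 ztop 144.2
C [495.6 186.9 132.1] [-0.4 -0.2 -2.9] [-3.138 -0.706  0.376] 16.719005577305154
rim n 18 arc [163. 243.] centre [568.1 216.2 165.8] tilt [0.196 0.087] res 0.49 base [547.8 207.2  62.1]
now [507.1 191.5 117.6] [-3.138 -0.706  0.376] F [-0.4 -0.2 -2.9]
[-0.0606 -0.0007 -0.0575]
[-0.0308 -0.0003 -0.1082]
```

Run:
```python
from h import *
from kin3 import *
s=manip.read_state(); p=s['eef_pos']; Rm=rot(s['eef_rot'])
d=Rm[:,2]; A=p+[-60,-130,0]; B=A+[0,0,85]; C=np.array([512,-266,0])+19*d; C[2]=B[2]; D=C.copy(); D[2]=150
tm(A,B,C); q=s['joints']
for t in (A,B,(B+C)/2,C,D,D-[0,0,55],D-[0,0,100]):
    q,c=ik6(t,R.from_matrix(Rm),q); print(t.round(),q.round(2),round(c,6))
```

```text
now [507.1 191.5 117.6] [-3.138 -0.706  0.376] F [-0.4 -0.2 -2.9]
[-0.0788  0.0986 -0.0675]
[-0.0237  0.0984 -0.1322]
[-0.0599  0.4267 -0.1641]
[447.  61. 118.] [-0.14 -0.08  2.35  0.98  0.4   0.22] 0.0
[447.  61. 203.] [-0.14 -0.26  2.26  0.62  0.6   0.63] 0.0
[ 485. -100.  203.] [-0.58 -0.05  2.09  0.8   0.83  0.14] 0.0
[ 523. -261.  203.] [-0.81  0.23  1.78  0.8   1.   -0.02] 0.0
[ 523. -261.  150.] [-0.81  0.3   1.82  0.86  0.92 -0.13] 0.0
[ 523. -261.   95.] [-0.81  0.39  1.86  0.94  0.85 -0.25] 0.0
[ 523. -261.   50.] [-0.81  0.48  1.87  1.01  0.79 -0.36] 0.0
```

Request:
move_arm([
  [-0.005,0.006,-0.0045,0],
  [-0.013,0.016,-0.011,0],
  [-0.022,0.028,-0.019,0],
  [-0.032,0.04,-0.027,0],
  [-0.042,0.053,-0.036,0],
  [-0.052,0.065,-0.045,0],
  [-0.062,0.078,-0.053,0],
  [-0.071,0.089,-0.061,0],
  [-0.077,0.096,-0.066,0],
  [-0.079,0.0985,-0.0675,0],
  [-0.079,0.0985,-0.0675,0],
])

```text
clock: 19.75
eef_pos: [447.1, 61.2, 117.7]
eef_rot: [-3.139, -0.707, 0.376]
wrist_force: [-0.1, -0.5, -3.7]
finger_gap: 16.6
finger_force: 45.0
```

```bash
python3 -c "
from canfit import *
s=manip.read_state();Rm=rot(s['eef_rot']);C=s['eef_pos']-19*Rm[:,2]
c=cam('wrist'); canfit(c,[C[0]+75,C[1]+30],90,200); print(C,s['wrist_force'],s['finger_gap'],s['joints'])
tm(s['eef_pos']+[0,0,85])"
```

```text
can axis at z=100 [507.8  85.5] tilt [-0.11  -0.044] n 15129 res 1.05
height hist [  0   0   0   0 167 170 242 332 379 379 413 414 431 458 495 505 503 556
 588 596 622 667]
[435.675308    56.6748752  132.19091021] [-0.08017891 -0.47290962 -3.73673448] 16.62197894633266 [-0.14288889 -0.0787473   2.3524799   0.9814567   0.40040431  0.2181162 ]
now [447.2  61.6 117.8] [-3.139 -0.707  0.376] F [-0.5 -0.2 -2.7]
[ 0.055   0.0001 -0.0648]
```

Clear of the head and held, leaning about 0.12 rad. Next: raise, then over to the tray.

Request:
move_arm([
  [0.007,0,-0.008,0],
  [0.018,0,-0.022,0],
  [0.031,0,-0.037,0],
  [0.043,0,-0.051,0],
  [0.051,0,-0.06,0],
  [0.055,0,-0.065,0],
  [0.055,0,-0.065,0],
])

```text
clock: 20.5
eef_pos: [447.0, 61.7, 203.4]
eef_rot: [-3.139, -0.707, 0.378]
wrist_force: [0.4, 0.1, -3.9]
finger_gap: 16.7
finger_force: 45.0
```

Request:
move_arm([
  [-0.001,0.01,-0.001,0],
  [-0.003,0.026,-0.0025,0],
  [-0.006,0.05,-0.005,0],
  [-0.009,0.08,-0.008,0],
  [-0.0125,0.113,-0.011,0],
  [-0.016,0.147,-0.0145,0],
  [-0.02,0.18,-0.0175,0],
  [-0.0235,0.213,-0.021,0],
  [-0.027,0.245,-0.024,0],
  [-0.03,0.273,-0.0265,0],
  [-0.033,0.298,-0.029,0],
  [-0.035,0.317,-0.031,0],
])

```text
clock: 21.7
eef_pos: [520.6, -251.9, 201.5]
eef_rot: [-3.137, -0.706, 0.375]
wrist_force: [-0.7, 0.9, -3.3]
finger_gap: 16.7
finger_force: 45.0
```

```bash
python3 -c "
from h import *
s=manip.read_state();Rm=rot(s['eef_rot']); t=np.array([512,-266,0])+19*Rm[:,2]; 
t2=t.copy(); t2[2]=202; t3=t.copy(); t3[2]=110
tm(t2,t3); print(s['joints'],s['finger_gap'])"
```

```text
now [ 520.6 -251.9  201.5] [-3.137 -0.706  0.375] F [-0.7  0.9 -3.3]
[-0.0004  0.0099 -0.001 ]
[-0.06    0.0102  0.069 ]
[-0.80212201  0.21307584  1.79953884  0.80006114  0.99241633 -0.01585089] 16.749724379210345
```

Request:
move_arm([
  [-0.004,0.005,0.004,0],
  [-0.014,0.01,0.015,0],
  [-0.028,0.01,0.032,0],
  [-0.043,0.01,0.049,0],
  [-0.055,0.01,0.062,0],
  [-0.06,0.01,0.069,0],
  [-0.06,0.01,0.069,0],
])

```text
clock: 22.4
eef_pos: [523.0, -259.0, 110.1]
eef_rot: [-3.136, -0.705, 0.375]
wrist_force: [-0.1, -0.7, -3.7]
finger_gap: 16.8
finger_force: 45.0
```

```bash
python3 -c "
from canfit import *
s=manip.read_state();Rm=rot(s['eef_rot']);C=s['eef_pos']-19*Rm[:,2]
c=cam('wrist'); x,a=canfit(c,[C[0]+75,C[1]+30],75,190); print(C,s['finger_gap'],s['joints'])
w=wcloud(c); m=(abs(w[...,2]-6)<5)&(w[...,0]>450)&(w[...,1]<-120)&(c['frame'].max(-1)<95); print('mat',m.sum(),np.percentile(w[m],[1,50,99],axis=0).round(1))
h=w-np.array([x[0],x[1],100]); hh=h@a; r=np.linalg.norm(h-hh[...,None]*a,axis=-1); k=(abs(r-49)<2.5); print(np.histogram(hh[k],bins=range(10,110,4)))
t=np.array([512,-266,0])+19*Rm[:,2]; t[2]=62; tm(t)"
```

```text
can axis at z=100 [ 582.8 -235.4] tilt [-0.107 -0.043] n 15502 res 1.08
height hist [  0   0  49 235 240 321 377 380 383 425 432 440 492 486 505 538 558 618
 608 660 662 697]
[ 511.55092253 -263.64678052  124.54050662] 16.772260606916937 [-0.80913383  0.36296275  1.85259415  0.913785    0.86505098 -0.21189476]
mat 9331 [[ 501.8 -361.6    3.8]
 [ 569.2 -269.     6.2]
 [ 911.  -134.1    9.2]]
(array([ 366,  374,  399,  424,  421,  450,  457,  465,  511,  531,  533,
        580,  629,  875,  633, 1088, 1528,   25,    0,    0,    0,    0,
          0,    0]), array([ 10,  14,  18,  22,  26,  30,  34,  38,  42,  46,  50,  54,  58,
        62,  66,  70,  74,  78,  82,  86,  90,  94,  98, 102, 106]))
now [ 523.3 -259.5  111.3] [-3.138 -0.706  0.376] F [ 0.6  0.1 -2.9]
[-0.0324  0.0019  0.0371]
```

Request:
move_arm([
  [-0.005,0.001,0.006,0],
  [-0.013,0.002,0.015,0],
  [-0.021,0.002,0.024,0],
  [-0.027,0.002,0.031,0],
  [-0.031,0.002,0.035,0],
  [-0.033,0.002,0.038,0],
  [-0.034,0.002,0.039,0],
  [-0.034,0.002,0.039,0],
])

```text
clock: 23.25
eef_pos: [523.5, -261.9, 59.9]
eef_rot: [-3.139, -0.707, 0.377]
wrist_force: [-0.0, -0.1, -3.3]
finger_gap: 16.8
finger_force: 45.0
```

Request:
move_arm([
  [-0.001,0,0.0011,0],
  [-0.002,0,0.0023,0],
  [-0.002,0,0.0023,0],
])

```text
clock: 23.55
eef_pos: [523.4, -261.9, 56.7]
eef_rot: [-3.139, -0.706, 0.376]
wrist_force: [0.0, -0.4, -3.4]
finger_gap: 16.8
finger_force: 45.0
```

Request:
move_arm([
  [-0.001,0,0.0011,0],
  [-0.0015,0,0.0017,0],
  [-0.0015,0,0.0017,0],
])

```text
clock: 23.85
eef_pos: [523.4, -261.9, 54.4]
eef_rot: [-3.138, -0.706, 0.376]
wrist_force: [0.3, -0.3, -2.7]
finger_gap: 16.9
finger_force: 45.0
```

Request:
move_arm([
  [-0.0007,0,0.0008,0],
  [-0.001,0,0.0012,0],
  [-0.001,0,0.0012,0],
])

```text
clock: 24.15
eef_pos: [523.4, -261.9, 52.9]
eef_rot: [-3.138, -0.706, 0.376]
wrist_force: [0.2, 0.1, -3.2]
finger_gap: 17.1
finger_force: 45.0
```

Request:
move_arm([
  [-0.0007,0,0.0008,0],
  [-0.001,0,0.0012,0],
  [-0.001,0,0.0012,0],
])

```text
clock: 24.45
eef_pos: [523.6, -262.0, 51.9]
eef_rot: [-3.139, -0.707, 0.377]
wrist_force: [-3.1, 0.3, 4.4]
finger_gap: 17.1
finger_force: 45.0
```

Request:
move_arm([
  [0.001,0,-0.0012,0],
  [0.002,0,-0.0023,0],
  [0.002,0,-0.0023,0],
], squeeze=22)

```text
clock: 24.75
eef_pos: [523.4, -261.9, 54.4]
eef_rot: [-3.139, -0.706, 0.377]
wrist_force: [0.1, 0.1, -3.3]
finger_gap: 16.7
finger_force: 22.0
```

Request:
move_arm([
  [0,0,0,0],
  [0,0,0,0],
  [0,0,0,0],
], squeeze=12)

```text
clock: 25.05
eef_pos: [523.6, -261.9, 54.6]
eef_rot: [-3.139, -0.707, 0.377]
wrist_force: [0.6, -0.2, -0.2]
finger_gap: 16.9
finger_force: 12.0
```

Request:
move_arm([
  [0,0,0,0],
  [0,0,0,0],
  [0,0,0,0],
], squeeze=7)

```text
clock: 25.35
eef_pos: [523.6, -261.9, 54.6]
eef_rot: [-3.139, -0.707, 0.376]
wrist_force: [1.1, 0.2, 0.7]
finger_gap: 16.9
finger_force: 7.0
```

Request:
move_arm([
  [0,0,0,0],
  [0,0,0,0],
  [0,0,0,0],
], squeeze=4)

```text
clock: 25.65
eef_pos: [523.5, -261.9, 54.6]
eef_rot: [-3.139, -0.707, 0.377]
wrist_force: [0.5, 1.1, 2.0]
finger_gap: 17.2
finger_force: 4.0
```

```bash
python3 -c "
from canfit import *
s=manip.read_state();Rm=rot(s['eef_rot']);C=s['eef_pos']-19*Rm[:,2]
c=cam('wrist'); x,a=canfit(c,[C[0]+75,C[1]+30],30,125); print(C,s['finger_gap'])"
```

```text
can axis at z=100 [ 578.9 -241.6] tilt [-0.039 -0.019] n 14115 res 1.09
height hist [ 487  479  532  533  559  578  625  637  647  687 1396  674    0    0
    0    0    0    0    0    0    0    0]
[ 512.07456453 -266.50504364   69.02354482] 17.182194580497296
```

Request:
move_arm([
  [0,0,0,0],
  [0,0,0,0],
  [0,0,0,0],
  [0,0,0,0],
], jaw=0.045)

```text
clock: 26.1
eef_pos: [523.4, -261.9, 54.4]
eef_rot: [-3.139, -0.706, 0.376]
wrist_force: [0.1, 0.1, 0.7]
finger_gap: 43.8
finger_force: 0.0
```

Request:
move_arm([
  [0,0,-0.01,0],
  [0,0,-0.03,0],
  [0,0,-0.06,0],
  [0,0,-0.09,0],
  [0,0,-0.12,0],
  [0,0,-0.13,0],
  [0,0,-0.13,0],
  [0,0,-0.13,0],
])

```text
clock: 26.9
eef_pos: [445.3, -293.0, 152.6]
eef_rot: [-3.138, -0.706, 0.376]
wrist_force: [-0.3, -0.1, -0.5]
finger_gap: 44.9
finger_force: 0.0
```

Run:
```python
from canfit import *
from rim3 import rim
c=cam('wrist'); canfit(c,[588,-236],25,125)
w=wcloud(c); f=c['frame'].max(-1)
r=np.hypot(w[...,0]-585,w[...,1]+238)
m=(r<52)&(r>42)&(w[...,2]>104)&(w[...,2]<120)&(f>150); p=w[m]; print('rim',len(p),p.min(0).round(1),p.max(0).round(1))
A=np.c_[p[:,:2]-[585,-238],np.ones(len(p))]; print(least_squares(lambda x:A@x-p[:,2],[0,0,112],loss='soft_l1').x.round(3))
print(least_squares(lambda x:np.hypot(p[:,0]-x[0],p[:,1]-x[1])-49,[585,-238],loss='soft_l1').x.round(1))
m=(w[...,2]>9)&(w[...,2]<17)&(f>150)&(w[...,0]>460)&(w[...,0]<720)&(w[...,1]<-120)&(w[...,1]>-350)&(r>75); p=w[m]; print('tray rim',len(p),np.percentile(p,[1,50,99],axis=0).round(1))
t=load('top'); t=cam('top'); w=cloud(t)
for n,u,v in [('blower',345,212),('loupe',363,228),('bottle',327,252),('tape',239,295)]: print(n,pt(t,u,v).round(1))
print(manip.read_state()['wrist_force'],manip.read_state()['clock'])
```

```text
can axis at z=100 [ 585.1 -238.2] tilt [0.019 0.007] n 5215 res 1.04
height hist [192 197 206 198 201 224 239 218 210 365 451   0   0   0   0   0   0   0
   0   0   0   0]
rim 1482 [ 539.  -286.4  104. ] [ 636.6 -187.3  113.8]
[-3.10000e-02 -1.30000e-02  1.10192e+02]
[ 587.  -237.5]
tray rim 1073 [[ 488.9 -323.9    9.1]
 [ 528.5 -255.7   11.6]
 [ 688.8 -145.4   13.6]]
blower [497.  -23.6  61.5]
loupe [458.9 -52.8  24.3]
bottle [415.5  68.3  64. ]
tape [430.2 279.5  24.3]
[0.4075573  0.28252688 0.17927889] 27.0
```

```bash
python3 -c "
from h import *
print(manip.sign_off())"
```

```text
the job is handed in; nothing more can be done
None
```

I turned the can off the stand, lifted it out and set it upright on the mat about 3 mm from the tray's centre. I handed the job in at about 27 s and got no verdict back. While I turned it past the open stop it leaned about 0.38 rad before I backed off. I did not confirm the cells in the can after placing.

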